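# Hang the slide tray on the draining stand

## Task

Hang the black slide tray on the sloping white draining stand: slip its two holes over the stand's two steel pegs together, slide it fully home so that it lies flat against the board, and let go. The pegs sit on a bar that the last user clamped somewhere along its slot, so find out where they are (feel for them); do not shift or tip the bottles and the cup standing around.

Things in the scene. Friction and masses are not known exactly. Their poses are not given: they have to be found in the camera images.
- tray: Black plastic slide tray, loose, 0.2 to 0.35 kg: flat plate 120 (its x) by 180 (its y) by 6 mm, starts flat on the bench, face up. Origin: centre of its underside; z out of the face; x towards the edge with the holes. Two 14 mm round through holes at x = +40, y = +65 and -65 mm. Centre of mass within 5 mm of the middle in x and y. Slide ledges 5 mm high on the face.
- tray_grip (a point): Where to pinch the tray: the middle of its grip rib, 24 mm above the tray's underside, axes as the tray's. The rib stands in the middle of the face, 50 (along tray x) by 12 (along y, pinch across this) mm, from z = 6 to 42 mm of the tray; the face is bare for 35 mm either side of it.
- board: Sloping white board of the draining stand, fixed, 180 (its x) by 260 (y) by 10 mm. Origin: centre of its front face, 105 mm above the bench; x up the slope (away from the robot), y to the left, z out of the face, leaning 35 deg from vertical towards the robot. Tray hung home: axes parallel to the board's, its origin at board z = 0, x = 0 (up to 2 mm lower by play), y = that of the pegs' midpoint.
- peg_slot (a point): Middle of the slot in the board (board x = +40, y = 0, z = 0 mm; axes as the board's), which runs along y. A bar in it carries two steel pegs square to the face, 130 mm apart along y, 12 mm thick, 34 mm high, the last 4 mm tapering to 9 mm. The pegs' midpoint is anywhere within 20 mm of this point along y, not reported; the bar is clamped and does not give. A tray let go on both pegs slides down them.
- amber_bottle: Bystander: amber jar with a blue cap, 86 mm in diameter, 150 mm tall, loose; origin at the centre of its foot.
- clear_bottle: Bystander: clear bottle with a white cap, 64 mm in diameter, 140 mm tall, loose; origin at the centre of its foot.
- cup: Bystander: clear plastic cup, 76 mm in diameter, 90 mm tall, loose; origin at the centre of its foot.
Things that resemble listed ones, but are neither listed nor needed, are in the scene too. Several things have the shape of the tray; the one meant has the colours described above.

How it is judged:
On the way:
1. the tray is lifted clear of the bench (height (world z) of tray above 0.05 m), for 0.1 s.
At the end, for the whole second after the job is handed in: Tray released and still on both pegs, face outwards: underside within 3 mm of the board's face and 0.05 rad of parallel to it, x axes within 0.06 rad, origin within 6 mm of board x = 0 and 25 mm of board y = 0 (possible only with both pegs through) (z of tray in the frame of board between -0.003 and 0.003 m and x of tray in the frame of board between -0.006 and 0.006 m and y of tray in the frame of board between -0.025 and 0.025 m and z of tray_grip in the frame of board between 0.02 and 0.028 m and angle between the z axis of tray and the z axis of board, either way round below 0.05 rad and angle between the x axis of tray and the x axis of board, either way round below 0.06 rad and linear speed of tray below 0.01 m/s); the robot touches nothing.
It fails at once if the amber bottle is shifted by more than 20 mm or tipped (distance of amber_bottle from where it was at the start of the episode above 0.02 m or angle between amber_bottle's own z axis and vertical above 0.3 rad).
It fails at once if the clear bottle is shifted by more than 20 mm or tipped (distance of clear_bottle from where it was at the start of the episode above 0.02 m or angle between clear_bottle's own z axis and vertical above 0.3 rad).
It fails at once if the cup is shifted by more than 20 mm or tipped (distance of cup from where it was at the start of the episode above 0.02 m or angle between cup's own z axis and vertical above 0.3 rad).
It also fails if it takes over 64 s, if anything falls off the work surface, if the arm or the gripper's body presses on something with over 40 N, if the wrist force passes 120 N, or if a joint passes its speed limit or range.

## Robot

A 7-joint arm with a two-finger parallel gripper is mounted at the origin on the work surface. World frame = base frame: x ahead of the robot, y to its left, z up, the work surface at z = 0. Lengths are in m, angles in rad, forces in N, time in s.
With the tool pointing down it reaches from about 0.425 to 0.925 m from the base axis. Payload 6.8 kg.
Tool frame: the origin (TCP) lies midway between the tips of the shut fingers; the grasp point (between the pads) lies 19 mm behind it; z points along the fingers, y is the direction in which the jaws open and shut (so a half turn about z gives the same grasp; the last joint's range is limited). The gripper opens to 85 mm and grips with 20 to 120 N. Pads are 22 mm wide; open, the fingers measure 114 mm over their backs; the gripper's body (76 mm by 85 mm) begins 54 mm behind the grasp point. The pads swing forward as they close: fully open they stand 13 mm farther back than shut.
Start: joints at [1.085, 0.477, 0.022, 1.555, -0.011, 1.109, -0.083], TCP at [0.249, -0.627, 0.231] pointing down, gripper open.
Joint ranges: [-2.96, 2.96], [-0.34, 2.1], [-1.41, 1.46], [0.24, 2.44], [-1.37, 4.51], [0.17, 1.92], [-2.96, 2.96]. Speed limits (rad/s): [2.39, 2.39, 3.14, 3.14, 3.14, 3.14, 3.14].

## Interface

Orientations are given as a unit quaternion [w, x, y, z].
In Python, from station import bot gives the robot as it stands.
- The arm moves only by the shell command python3 -m jog 'ROWS' [FORCE]. ROWS is JSON, a list of rows, each a list of 3 entries, a list of its own where there are three numbers: the shift along the tool's x, y, z in mm, then the turn, a rotation vector about the tool's x, y, z in degrees, then the closure, from -1 (fully open) to 1 (shut). A call has 1 to 12 rows; each row shifts and turns the commanded pose from where the row before left it, along the tool's axes as they then stand; what a row does not reach is not made up. A row lasts 1/8 s, in which the tool goes at most 62.5 mm and 10.7 degrees, less where a joint would pass 70% of its speed; a pose out of reach is approached as far as the arm can. A call is refused whole if a number of a shift passes 62.5 or a number of a turn 10.7, either way. A call with a gripper value outside its range is refused whole. The fingers move at their own pace and stop on an object; FORCE is the grip in N (left out, the last holds). Time passes only in rows, so rows that do not move let the fingers close. It gives the time, the measured TCP pose, the force and the opening at its end, in the units of the state.
- bot.get_obs(): the state, without advancing time (a new reading comes with each control period).
- bot.read_camera(name): name is "side" or "top"; returns (picture, depth): 420x560x3 uint8, red, green, blue; 420x560 float32, m along the optical axis (not along the pixel's ray), 0 where there is no reading.
- bot.camera_info(name): a dict with "fx", "fy", "cx", "cy" (pixels), "world_from_camera" (4x4, takes a point from camera to world coordinates). Camera axes: x right, y up, looking along -z (the intrinsics and any distortion apply to the point x, -y, -z); pixel columns grow to the right and rows downward; lengths in m; the calibration is good to about 2 mm. A picture is of the moment at which its call begins. camera_info takes no time and is no camera call.
- bot.hand_in(): hands the job in, once; it reports no verdict.
Trained networks look in the newest picture that a camera, given by its name, has taken for a name from the list of things; names that differ only in an ending like _2 or _b are one class to them, and where a whole thing is asked for, a point or a joint stands for the part that bears it (a point fixed in the world has none). Each returns a list of dicts, best first, with "score" (0 to 1); they miss things now and then, are a little off and sometimes report something else, mostly with a low value. They report only what shows in the picture. A call takes as long as a camera call. They do not tell look-alikes from the thing itself.
- bot.find_in(camera, thing): "xy" ([column, row] as shares, 0 to 1, of the picture: columns of its width, rows of its height, amid what is visible of it).
- bot.cut_out(camera, thing): "pixels" (420x560 bool, what is visible of it) and "xy" ([column, row] as shares, 0 to 1, of the picture: columns of its width, rows of its height, amid what is visible of it).
- bot.landmark_of(camera, thing): "xy" ([column, row] as shares, 0 to 1, of the picture: columns of its width, rows of its height: a listed point, or the origin of a listed thing).
The state is a dict: "t": time; "q": joint angles; "joint_vel": joint speeds; "joint_torque": joint torques, N m; "eef_pos": TCP position; "tool_rot": TCP orientation; "contact_force": force on the tool from outside, world axes, zero at the start; "torque": the same for the moment, N m; "gripper_width": opening from 0.0 (shut) to 1.0 (fully open).
Only numpy, scipy, OpenCV 4.12 (cv2) and the standard library are available. Lean on these libraries where they do the work, as an engineer would, in place of code of your own. Each camera call takes 0.05 s, during which the arm holds its last target.

## Working session

There is one attempt and no reset: what is moved stays moved. The work goes in short steps, Python scripts to look and compute and a shell command to move; the robot and the scene stay as the last step left them, time stands still between calls to the robot, and variables do not carry over. Pictures are saved under pics/ and viewed, and the job is handed in when it is done.

```bash
ls; mkdir -p pics
python3 - <<'E'
from station import bot
import cv2,numpy as np
for c in("top","side"):
    p,d=bot.read_camera(c); cv2.imwrite(f"pics/{c}0.png",p[:,:,::-1]); np.save(f"{c}0.npy",d)
    i=bot.camera_info(c); print(c,{k:np.round(v,4).tolist() for k,v in i.items() if not isinstance(v,str)})
o=bot.get_obs(); print({k:np.round(v,3).tolist() for k,v in o.items()})
E
```

```text
pics
top {'fx': 431.2341, 'fy': 431.2341, 'cx': 280.8784, 'cy': 204.8335, 'world_from_camera': [[-0.0099, 0.9931, -0.1168, 0.4201], [-0.9999, -0.0106, -0.0057, 0.0148], [-0.0069, 0.1167, 0.9931, 1.2645], [0.0, 0.0, 0.0, 1.0]]}
side {'fx': 542.0894, 'fy': 542.0894, 'cx': 274.7352, 'cy': 210.6916, 'world_from_camera': [[-0.9648, 0.1613, -0.2075, 0.2598], [-0.2628, -0.5937, 0.7605, 1.2047], [-0.0005, 0.7883, 0.6152, 1.0911], [0.0, 0.0, 0.0, 1.0]]}
{'t': 0.1, 'q': [1.085, 0.478, 0.022, 1.556, -0.011, 1.109, -0.083], 'joint_vel': [0.0, -0.003, 0.0, -0.001, 0.001, -0.0, 0.001], 'joint_torque': [0.005, -59.776, 1.614, -28.195, 0.013, 0.005, 0.0], 'eef_pos': [0.249, -0.627, 0.23], 'tool_rot': [-0.001, 0.982, 0.188, -0.0], 'contact_force': [0.471, -0.43, 0.127], 'torque': [-0.061, -0.018, -0.009], 'gripper_width': 0.997}
```

View pics/top0.png

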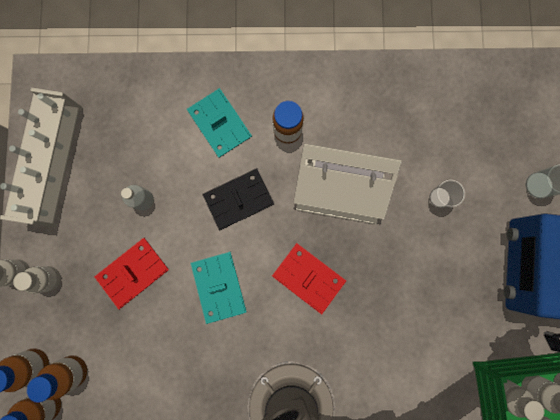

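View pics/side0.png

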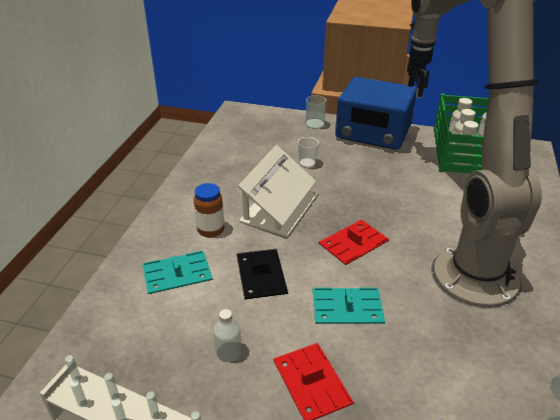

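```bash
cat > h.py <<'E'
import numpy as np,cv2
from station import bot
def cloud(c,d):
    i=bot.camera_info(c); v,u=np.mgrid[0:420,0:560]
    P=np.stack([(u-i['cx'])/i['fx']*d,-(v-i['cy'])/i['fy']*d,-d],-1)
    T=np.array(i['world_from_camera']); return P@T[:3,:3].T+T[:3,3]
def proj(c,X):
    i=bot.camera_info(c); T=np.array(i['world_from_camera']); p=(np.asarray(X)-T[:3,3])@T[:3,:3]
    return np.stack([i['cx']-i['fx']*p[...,0]/p[...,2]*1, i['cy']+i['fy']*p[...,1]/p[...,2]],-1)
def ray(c,uv,z):
    i=bot.camera_info(c); T=np.array(i['world_from_camera'])
    d=T[:3,:3]@np.array([(uv[0]-i['cx'])/i['fx'],-(uv[1]-i['cy'])/i['fy'],-1]); o=T[:3,3]
    return o+d*(z-o[2])/d[2]
E
python3 - <<'E'
from h import *
p=cv2.imread("pics/top0.png"); s=cv2.imread("pics/side0.png")
cv2.imwrite("pics/z1.png",cv2.resize(p[130:240,195:305],(600,600),interpolation=cv2.INTER_CUBIC))
cv2.imwrite("pics/z2.png",cv2.resize(p[130:240,290:410],(654,600),interpolation=cv2.INTER_CUBIC))
cv2.imwrite("pics/z3.png",cv2.resize(s[140:300,180:340],(600,600),interpolation=cv2.INTER_CUBIC))
for c in("top","side"):
  for t in ("tray","board","amber_bottle","clear_bottle","cup","tray_grip","peg_slot"):
    print(c,t,[(round(r['score'],2),np.round(np.array(r['xy'])*[560,420],1).tolist()) for r in bot.landmark_of(c,t)][:8])
d=np.load("top0.npy");P=cloud("top",d)
m=(p.max(2)<60)&(np.mgrid[0:420,0:560][1]>195)&(np.mgrid[0:420,0:560][1]<280)&(np.mgrid[0:420,0:560][0]>160)&(np.mgrid[0:420,0:560][0]<235)
Q=P[m]; print(len(Q),np.percentile(Q[:,2],[1,10,50,90,99]))
mm=(m).astype(np.uint8); r=cv2.minAreaRect(np.argwhere(m)[:,::-1].astype(np.float32)); b=cv2.boxPoints(r); print(b)
print([np.round(ray("top",x,.006),4).tolist() for x in b])
E
```

```text
top tray [(0.93, [310.6, 275.7]), (0.74, [239.9, 199.2]), (0.6, [132.4, 273.4]), (0.56, [219.1, 125.1])]
top board [(0.61, [346.0, 182.7])]
top amber_bottle [(0.81, [289.7, 128.3])]
top clear_bottle [(0.92, [145.8, 200.8]), (0.75, [348.9, 167.1])]
top cup [(0.93, [437.7, 197.6]), (0.43, [348.0, 168.4]), (0.38, [288.3, 127.6])]
top tray_grip [(0.85, [236.8, 199.5]), (0.81, [309.8, 277.6]), (0.8, [127.2, 272.0]), (0.77, [218.0, 286.1]), (0.55, [214.5, 114.9])]
top peg_slot [(0.55, [347.7, 168.5])]
side tray [(0.95, [346.9, 307.4]), (0.93, [313.3, 380.9]), (0.81, [355.7, 242.7]), (0.75, [262.0, 271.2]), (0.67, [178.0, 272.1])]
side board [(0.97, [280.0, 180.4])]
side amber_bottle [(0.65, [210.4, 227.5]), (0.38, [261.5, 271.7])]
side clear_bottle [(0.91, [229.9, 354.1]), (0.46, [210.0, 229.2])]
side cup [(0.68, [307.0, 163.0]), (0.55, [260.5, 269.7])]
side tray_grip [(0.86, [178.1, 269.3]), (0.74, [356.9, 231.9]), (0.64, [342.4, 296.9]), (0.6, [314.9, 373.7])]
side peg_slot [(0.78, [269.7, 174.1])]
2360 [-0.00178705  0.00203946  0.00546567  0.00972893  0.04323386]
[[202.16983 194.09431]
 [256.8562  168.1183 ]
 [274.0056  204.22234]
 [219.31924 230.19835]]
[[0.6025, 0.254, 0.006], [0.6786, 0.0923, 0.006], [0.5701, 0.0422, 0.006], [0.4954, 0.2026, 0.006]]
```

Run:
```python
from h import *
p=cv2.imread("pics/top0.png")
P=cloud("top",np.load("top0.npy"))
# board plane
v,u=np.mgrid[0:420,0:560]
m=(u>305)&(u<390)&(v>185)&(v<205)
Q=P[m]; c=Q.mean(0); n=np.linalg.svd(Q-c)[2][2]; n*=np.sign(n[2]); print("plane",c,n, np.abs((Q-c)@n).max(), np.degrees(np.arccos(n[2])))
for vv in range(145,225,6): print(vv,np.round(P[vv,350],3))
```

```text
plane [ 0.58383106 -0.16166215  0.08680047] [ 0.99355722 -0.01390743  0.11247499] 0.032677269527376214 83.54199208259962
145 [ 0.748 -0.187 -0.001]
151 [ 0.691 -0.162  0.154]
157 [ 0.677 -0.163  0.146]
163 [ 0.663 -0.164  0.135]
169 [ 0.649 -0.165  0.127]
175 [ 0.634 -0.166  0.115]
181 [ 0.62  -0.167  0.105]
187 [ 0.605 -0.169  0.094]
193 [ 0.59  -0.17   0.084]
199 [ 0.574 -0.17   0.078]
205 [ 0.559 -0.172  0.061]
211 [ 0.543 -0.173  0.055]
217 [ 0.53  -0.179  0.011]
223 [ 0.513 -0.18  -0.001]
```

View pics/z1.png

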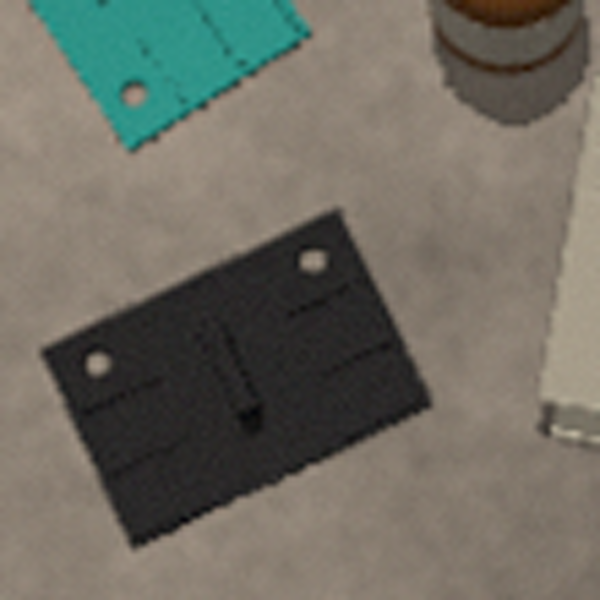

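View pics/z2.png

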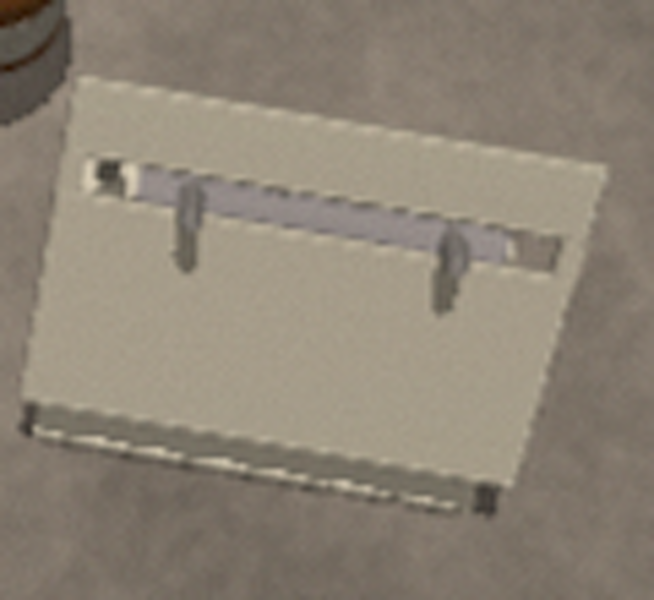

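View pics/z3.png

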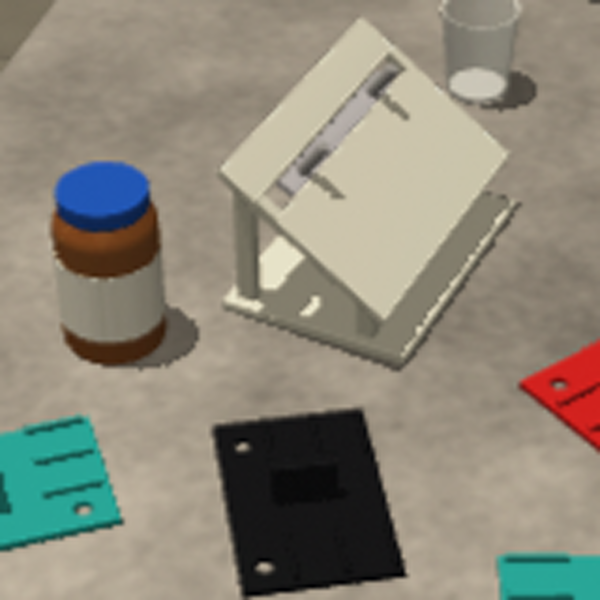

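```bash
cat > fit.py <<'E'
from h import *
from scipy.optimize import least_squares
def boardR(yaw):
    c,s=np.cos(np.radians(35)),np.sin(np.radians(35))
    R=np.array([[c,0,-s],[0,1,0],[s,0,c]])
    return np.array([[np.cos(yaw),-np.sin(yaw),0],[np.sin(yaw),np.cos(yaw),0],[0,0,1]])@R
E
python3 - <<'E'
from fit import *
t=np.array([[80,78],[605,165],[513,488],[22,405]])/5.45+[290,130]-.4
s=np.array([[220,170],[362,18],[508,155],[385,320]])/3.75+[180,140]-.4
bc=np.array([[90,130,0],[90,-130,0],[-90,-130,0],[-90,130,0]])/1000
for use in("t","s","ts"):
    def res(a):
        W=bc@boardR(a[2]).T+[a[0],a[1],.105]
        r=[]
        if "t" in use:r.append(proj("top",W)-t)
        if "s" in use:r.append(proj("side",W)-s)
        return np.concatenate(r).ravel()
    f=least_squares(res,[.62,-.165,0]); print(use,f.x,np.round(f.fun.reshape(-1,2),1).tolist())
yaw=0
tt=np.array([[42,352],[340,208],[432,405],[133,548]])/5.4545+[195,130]-.4
ss=np.array([[245,597],[213,427],[362,409],[406,575]])/3.75+[180,140]-.4
tt=np.vstack([tt,np.array([[97,365],[313,261]])/5.4545+[195,130]-.4])
ss=np.vstack([ss,np.array([[264,567],[242,446]])/3.75+[180,140]-.4])
tc=np.array([[60,90,6],[60,-90,6],[-60,-90,6],[-60,90,6],[40,65,3],[40,-65,3]])/1000
for use in("t","s","ts"):
    def res(a):
        c,s_=np.cos(a[2]),np.sin(a[2])
        W=tc@np.array([[c,-s_,0],[s_,c,0],[0,0,1]]).T+[a[0],a[1],0]
        r=[]
        if "t" in use:r.append(proj("top",W)-tt)
        if "s" in use:r.append(proj("side",W)-ss)
        return np.concatenate(r).ravel()
    f=least_squares(res,[.58,.148,.4]); print("tray",use,f.x,np.round(f.fun.reshape(-1,2),1).tolist())
E
```

```text
t [ 0.61509381 -0.15408283 -0.17979326] [[-1.0, 0.1], [0.9, 0.4], [0.6, -0.1], [-0.5, -0.4]]
s [ 0.61729598 -0.15686489 -0.185502  ] [[-0.3, -0.1], [-0.3, -0.2], [0.4, -0.2], [0.1, 0.3]]
ts [ 0.61587388 -0.15455767 -0.18200694] [[-0.7, -0.3], [1.1, 0.2], [0.7, -0.3], [-0.4, -0.7], [0.0, 0.5], [-0.2, 0.2], [0.6, 0.2], [0.6, 0.9]]
tray t [0.587263   0.14817875 0.44087167] [[-0.5, -0.2], [-0.1, -0.0], [0.5, -0.1], [-0.1, 0.4], [0.1, -0.1], [0.2, 0.0]]
tray s [0.58844465 0.14746774 0.44132179] [[-0.6, -0.7], [-0.1, 0.1], [0.2, 0.1], [0.1, -0.5], [0.4, 0.4], [0.1, 0.7]]
tray ts [0.58782653 0.14797815 0.44097587] [[-0.5, -0.4], [-0.1, -0.2], [0.6, -0.3], [-0.1, 0.2], [0.1, -0.3], [0.3, -0.2], [-0.5, -0.5], [0.1, 0.2], [0.3, 0.3], [0.3, -0.4], [0.5, 0.6], [0.2, 0.8]]
```

Run:
```python
from fit import *
R=boardR(-.182); O=np.array([.616,-.1552,.105])
for y0 in (-20,-10,0,10,20):
  for c,(ox,oy,k) in {"top":(290,130,5.45),"side":(180,140,3.75)}.items():
    out=[]
    for sy in (65,-65):
      for z in (0,34):
        q=proj(c,O+R@np.array([40,y0+sy,z])/1000); out.append(((q+.4-[ox,oy])*k).round().tolist())
    print(y0,c,out)
s=cv2.imread("pics/side0.png");p=cv2.imread("pics/top0.png")
a=cv2.resize(s[140:210,230:300],(560,560),interpolation=cv2.INTER_CUBIC)
cv2.imwrite("pics/z4.png",a)
cv2.imwrite("pics/z5.png",cv2.resize(p[150:195,300:390],(800,400),interpolation=cv2.INTER_CUBIC))
```

```text
-20 top [[231.0, 200.0], [231.0, 227.0], [494.0, 244.0], [501.0, 273.0]]
-20 side [[315.0, 159.0], [336.0, 136.0], [381.0, 81.0], [402.0, 59.0]]
-10 top [[211.0, 196.0], [211.0, 224.0], [473.0, 241.0], [480.0, 269.0]]
-10 side [[309.0, 165.0], [330.0, 143.0], [377.0, 87.0], [397.0, 65.0]]
0 top [[191.0, 193.0], [190.0, 220.0], [453.0, 237.0], [459.0, 266.0]]
0 side [[304.0, 171.0], [325.0, 149.0], [372.0, 93.0], [392.0, 71.0]]
10 top [[171.0, 190.0], [170.0, 217.0], [433.0, 234.0], [438.0, 262.0]]
10 side [[298.0, 178.0], [319.0, 155.0], [367.0, 99.0], [387.0, 76.0]]
20 top [[151.0, 186.0], [149.0, 213.0], [413.0, 230.0], [418.0, 259.0]]
20 side [[293.0, 184.0], [314.0, 162.0], [362.0, 104.0], [382.0, 82.0]]
```

View pics/z4.png

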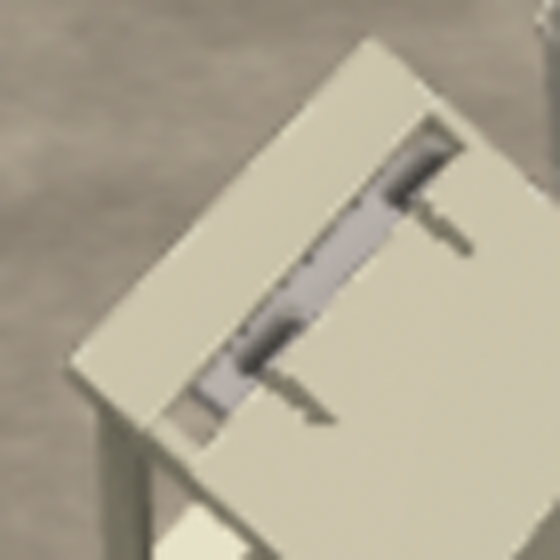

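View pics/z5.png

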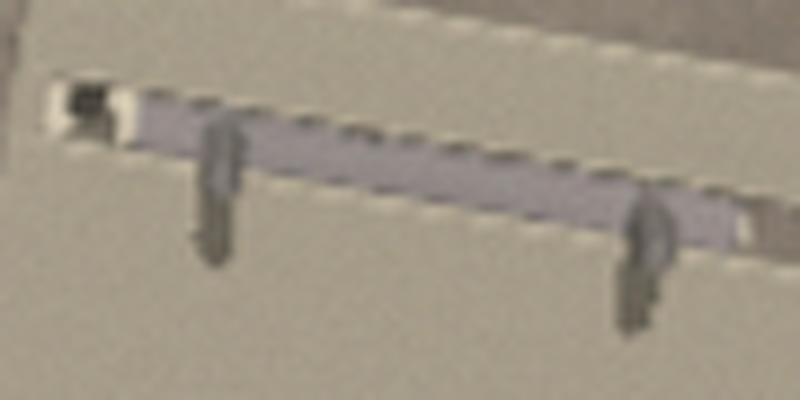

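```bash
cat >> fit.py <<'E'
from scipy.spatial.transform import Rotation as Ro
def cur():
    o=bot.get_obs(); q=o['tool_rot']; return np.array(o['eef_pos']),Ro.from_quat([q[1],q[2],q[3],q[0]]).as_matrix(),o
def go(p,R):
    P,C,o=cur(); print("t",round(float(o['t']),2),"pos",P.round(4),"shift mm",(C.T@(p-P)*1000).round(1),"turn deg",np.degrees(Ro.from_matrix(C.T@R).as_rotvec()).round(2),"F",np.round(o['contact_force'],1),"w",round(float(o['gripper_width']),3))
def down(yaw): 
    c,s=np.cos(yaw),np.sin(yaw); return np.array([[c,s,0],[s,-c,0],[0,0,-1]])
E
python3 -c "
from fit import *
go([.588,.148,.15],down(.441))
i=[ray('top',x,z)[:2].round(3).tolist() for x,z in (((437.7,197.6),0),((289.7,128.3),0),((145.8,200.8),0))];print(i)"
```

```text
t 0.8 pos [ 0.249  -0.6274  0.2313] shift mm [ 601.1 -595.7   81.3] turn deg [ 0.01 -0.   -3.62] F [0.2 0.1 0.6] w 0.999
[[0.585, -0.441], [0.801, -0.007], [0.585, 0.422]]
```

```bash
python3 -m jog '[[[34,-33,0],[0,0,0],-1],[[34,-33,0],[0,0,0],-1],[[34,-33,0],[0,0,0],-1],[[34,-33,0],[0,0,0],-1],[[34,-33,0],[0,0,0],-1],[[34,-33,0],[0,0,0],-1],[[34,-33,0],[0,0,0],-1],[[34,-33,0],[0,0,0],-1],[[34,-33,0],[0,0,0],-1],[[34,-33,0],[0,0,0],-1],[[34,-33,0],[0,0,0],-1],[[34,-33,0],[0,0,0],-1]]' 80
python3 -c "
from fit import *
go([.588,.148,.15],down(.441))"
```

```text
t: 2.3
eef_pos: [0.4828, -0.1075, 0.2317]
tool_rot: [0.0, 0.982, 0.188, 0.0]
contact_force: [0.0, -0.9, 0.1]
gripper_width: 0.999
t 2.3 pos [ 0.4828 -0.1075  0.2317] shift mm [ 192.  -198.8   81.7] turn deg [ 0.03 -0.04 -3.64] F [ 0.  -0.9  0.1] w 0.999
```

```bash
python3 -m jog '[[[32,-33,0],[0,0,0],-1],[[32,-33,0],[0,0,0],-1],[[32,-33,5],[0,0,0],-1],[[32,-33,15],[0,0,0],-1],[[32,-33,30],[0,0,0],-1],[[30,-31,30],[0,0,0],-1],[[0,0,0],[0,0,-3.6],-1],[[0,0,0],[0,0,0],-1],[[0,0,0],[0,0,0],-1]]'
python3 -c "
from fit import *
go([.588,.148,.012],down(.441))
p,d=bot.read_camera('side'); cv2.imwrite('pics/s1.png',p[:,:,::-1])
p,d=bot.read_camera('top'); cv2.imwrite('pics/t1.png',cv2.resize(p[:,:,::-1][130:290,180:400],(800,582)))
"
```

```text
t: 3.42
eef_pos: [0.5868, 0.1426, 0.1518]
tool_rot: [0.0, 0.976, 0.217, 0.0]
contact_force: [1.0, -0.1, 0.4]
gripper_width: 1.002
t 3.42 pos [0.5868 0.1426 0.1518] shift mm [  3.3  -4.5 139.8] turn deg [ 0.03 -0.03 -0.16] F [ 1.  -0.1  0.4] w 1.002
```

View pics/s1.png

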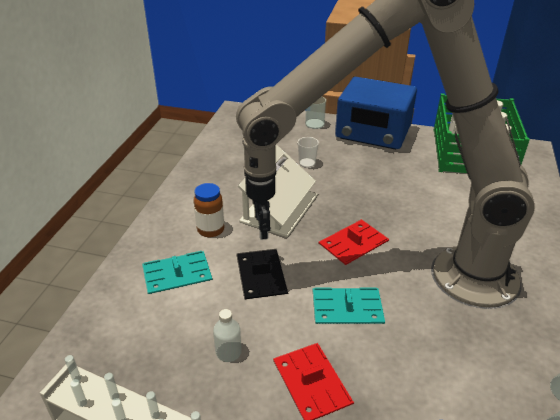

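View pics/t1.png

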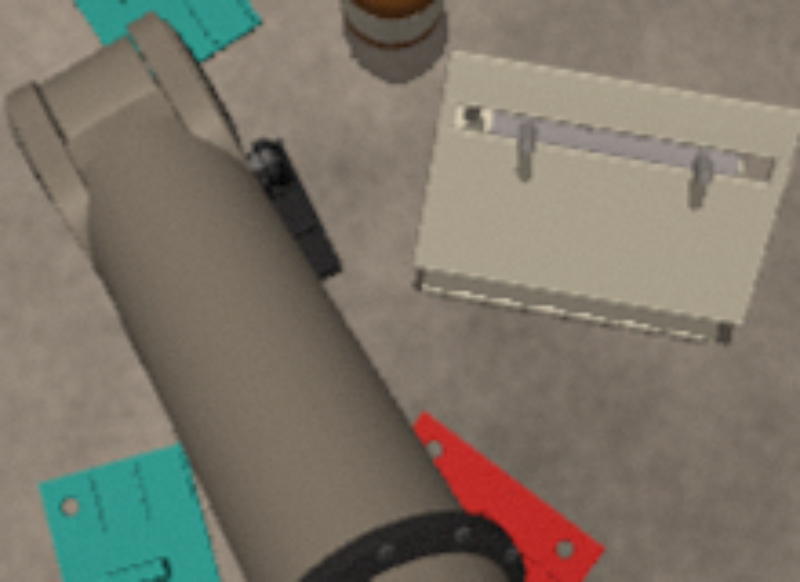

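```bash
python3 -m jog '[[[3,-5,30],[0,0,0],-1],[[0,0,40],[0,0,0],-1],[[0,0,40],[0,0,0],-1],[[0,0,20],[0,0,0],-1],[[0,0,9],[0,0,0],-1],[[0,0,0],[0,0,0],-1],[[0,0,0],[0,0,0],-1]]' 80
python3 -c "
from fit import *
go([.588,.148,.012],down(.441))"
```

```text
t: 4.4
eef_pos: [0.5881, 0.1496, 0.0137]
tool_rot: [-0.0, 0.976, 0.218, 0.001]
contact_force: [0.5, 0.4, -0.0]
gripper_width: 0.999
t 4.4 pos [0.5881 0.1496 0.0137] shift mm [-0.7  1.4  1.6] turn deg [ 0.02 -0.13 -0.03] F [ 0.5  0.4 -0. ] w 0.999
```

```bash
python3 -m jog '[[[-0.5,1.4,1],[0,0,0],-1],[[0,0,0],[0,0,0],0],[[0,0,0],[0,0,0],1],[[0,0,0],[0,0,0],1],[[0,0,0],[0,0,0],1],[[0,0,0],[0,0,0],1],[[0,0,0],[0,0,0],1],[[0,0,0],[0,0,0],1]]' 80
python3 -c "
from fit import *
go([.588,.148,.012],down(.441))"
```

```text
t: 5.4
eef_pos: [0.5873, 0.1479, 0.0115]
tool_rot: [-0.0, 0.976, 0.219, 0.0]
contact_force: [-0.6, -0.0, 4.0]
gripper_width: 0.126
t 5.4 pos [0.5873 0.1479 0.0115] shift mm [ 0.7  0.2 -0.5] turn deg [-0.   -0.02 -0.01] F [-0.6 -0.   4. ] w 0.126
```

```bash
python3 -m jog '[[[0,0,-10],[0,0,0],1],[[0,0,-20],[0,0,0],1],[[0,0,-40],[0,0,0],1],[[0,0,-50],[0,0,0],1],[[0,0,-50],[0,0,0],1],[[0,0,-40],[0,0,0],1],[[0,0,-10],[0,0,0],1],[[0,0,0],[0,0,0],1]]' 100
python3 -c "
from fit import *
R=boardR(-.182)
T=R@np.diag([1,-1,-1])
O=np.array([.616,-.1552,.105])
go(O+R@np.array([0,.0005,.0115+.06]),T)
p,d=bot.read_camera('side'); cv2.imwrite('pics/s2.png',p[:,:,::-1])
"
```

```text
t: 6.4
eef_pos: [0.587, 0.1476, 0.2316]
tool_rot: [0.0, 0.976, 0.218, 0.0]
contact_force: [-0.5, 0.0, -2.3]
gripper_width: 0.122
t 6.4 pos [0.587  0.1476 0.2316] shift mm [-135.9  261.9   68.1] turn deg [-10.88  33.81  34.54] F [-0.5  0.  -2.3] w 0.122
```

View pics/s2.png

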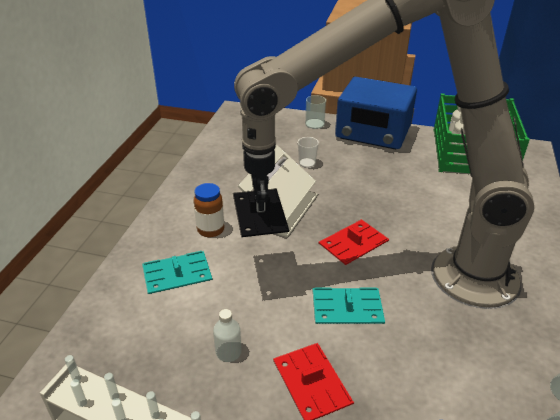

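```bash
python3 -m jog '[[[0,0,0],[0,0,8.9],1],[[0,0,0],[0,0,9],1],[[0,0,0],[0,0,9],1],[[0,0,0],[0,0,8.8],1],[[0,0,0],[0,0,0],1]]'
python3 -c "
from fit import *
R=boardR(-.182)
T=R@np.diag([1,-1,-1])
O=np.array([.616,-.1552,.105])
go(O+R@np.array([0,.0005,.0115+.1]),T)
"
```

```text
t: 7.08
eef_pos: [0.5861, 0.1474, 0.2292]
tool_rot: [0.001, 0.996, -0.09, -0.002]
contact_force: [-0.1, 0.7, -1.8]
gripper_width: 0.125
t 7.08 pos [0.5861 0.1474 0.2292] shift mm [ 20.  291.7  33.4] turn deg [ 0.09 35.18  0.1 ] F [-0.1  0.7 -1.8] w 0.125
```

```bash
python3 -m jog '[[[2,25,0],[0,0,0],1],[[2,35,0],[0,0,0],1],[[2,40,0],[0,0,0],1],[[2,40,0],[0,0,0],1],[[4,40,0],[0,0,0],1],[[4,40,0],[0,0,0],1],[[4,40,0],[0,0,0],1],[[0,31,0],[0,0,0],1],[[0,0,0],[0,8,0],1],[[0,0,0],[0,9,0],1],[[0,0,0],[0,9,0],1],[[0,0,0],[0,9,0],1]]'
python3 -m jog '[[[0,0,0],[0,0,0],1],[[0,0,0],[0,0,0],1]]'
python3 -c "
from fit import *
R=boardR(-.182)
T=R@np.diag([1,-1,-1])
O=np.array([.616,-.1552,.105])
go(O+R@np.array([0,.0005,.0115+.06]),T)
for c in ('side','top'):
  p,d=bot.read_camera(c); cv2.imwrite('pics/'+c+'3.png',p[:,:,::-1])
"
```

```text
t: 8.57
eef_pos: [0.553, -0.142, 0.2308]
tool_rot: [0.028, 0.949, -0.085, 0.301]
contact_force: [-0.0, -1.8, -3.1]
gripper_width: 0.122
t: 8.82
eef_pos: [0.555, -0.1421, 0.2317]
tool_rot: [0.028, 0.95, -0.086, 0.299]
contact_force: [0.9, 0.1, -2.7]
gripper_width: 0.118
t 8.82 pos [ 0.555  -0.1421  0.2317] shift mm [-21.5   1.3  68.1] turn deg [0.03 0.09 0.07] F [ 0.9  0.1 -2.7] w 0.118
```

View pics/side3.png

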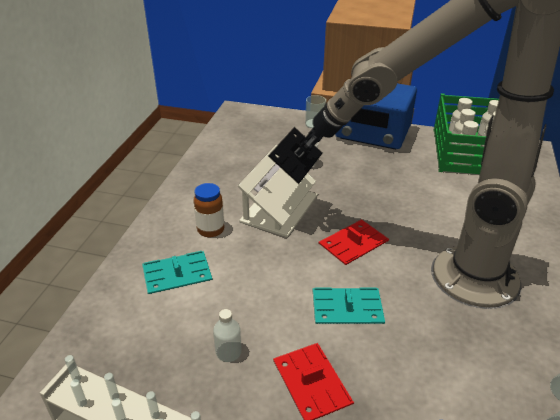

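View pics/top3.png

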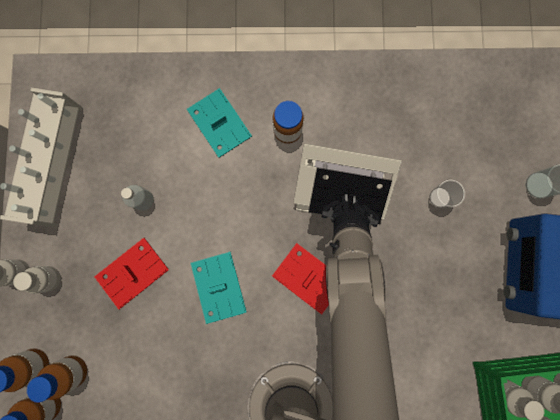

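Run:
```python
from h import *
p=cv2.imread("pics/top3.png"); s=cv2.imread("pics/side3.png")
cv2.imwrite("pics/z6.png",cv2.resize(p[155:225,300:400],(800,560),interpolation=cv2.INTER_CUBIC))
cv2.imwrite("pics/z7.png",cv2.resize(s[120:200,260:340],(600,600),interpolation=cv2.INTER_CUBIC))
```

```text
(no output)
```

View pics/z6.png

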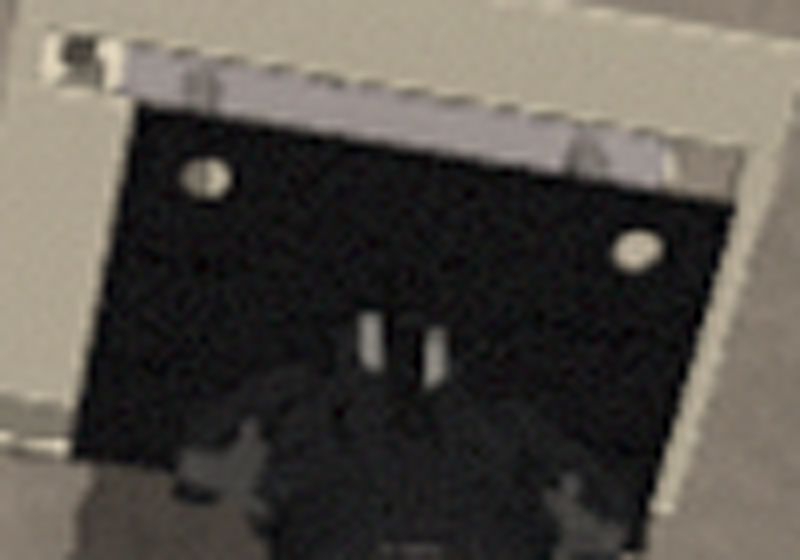

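View pics/z7.png

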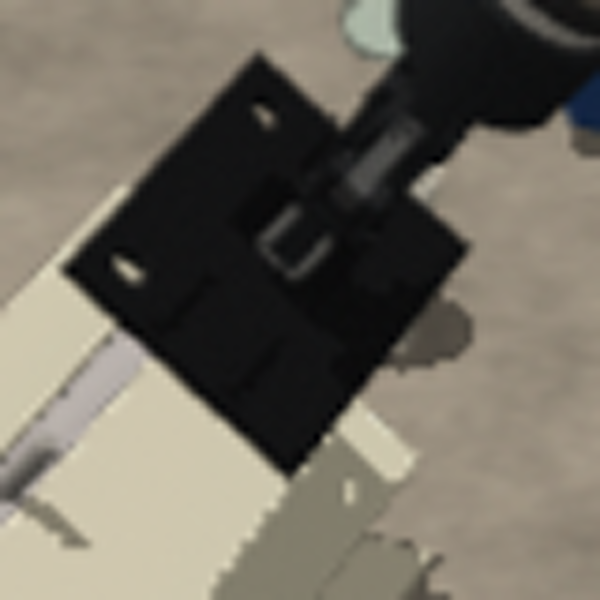

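```bash
cat > ft.py <<'E'
from fit import *
def fit_tray(top,side,tool=None):
    # dict name->tray pts, lists of (pt,uv,weight)
    P,C,o=cur()
    R0=C@np.diag([1,-1,-1]); p0=P-R0@np.array([0,0,.0115])
    def pose(a): return R0@Ro.from_rotvec(a[3:]).as_matrix(), p0+R0@a[:3]
    for use in ("t","s","ts"):
        def res(a):
            R,p=pose(a); r=[]
            for c,L in (("top",top),("side",side)):
                if c[0] in use:
                    X=np.array([l[0] for l in L])/1000; uv=np.array([l[1] for l in L]); w=np.array([l[2] for l in L])[:,None]
                    r.append(((proj(c,X@R.T+p)-uv)*w).ravel())
            r.append(a[:3]/.003*.3); r.append(a[3:]/.02*.3)
            return np.concatenate(r)
        f=least_squares(res,np.zeros(6)); R,p=pose(f.x)
        n=(len(top) if "t" in use else 0)+(len(side) if "s" in use else 0)
        print(use,"in-hand dev mm",(f.x[:3]*1000).round(1),"deg",np.degrees(f.x[3:]).round(2)); print("   res",f.fun[:2*n].reshape(-1,2).round(1).tolist())
    return R,p
E
python3 - <<'E'
from ft import *
a=lambda u,v:np.array([u,v])/8+[300,155]-.44
b=lambda u,v:np.array([u,v])/7.5+[260,120]-.43
top=[((40,65,3),a(207,178),1),((40,-65,3),a(638,250),1),((60,90,6),a(138,102),1),((60,-90,6),a(738,205),1),((-60,90,6),a(73,455),.7)]
side=[((60,-90,6),b(258,52),1),((60,90,6),b(62,268),1),((-60,90,6),b(290,478),1),((-60,-90,6),b(470,248),1),((40,-65,3),b(265,114),.5),((40,65,3),b(128,268),.5)]
R,p=fit_tray(top,side)
B=boardR(-.182);O=np.array([.616,-.1552,.105])
print("tray in board",(B.T@(p-O)*1000).round(1),np.degrees(Ro.from_matrix(B.T@R).as_rotvec()).round(2))
E
```

```text
t in-hand dev mm [ 0.8 -1.4 -2.7] deg [-0.17  0.61  0.08]
   res [[0.1, -0.3], [0.0, -0.2], [-0.2, 0.3], [0.3, 0.2], [-0.3, 0.1]]
s in-hand dev mm [ 2.6 -0.7 -0.3] deg [-1.   -0.24  0.04]
   res [[-0.0, -0.1], [-0.1, -0.3], [0.3, 0.1], [0.0, 0.1], [-0.0, 0.2], [-0.2, 0.4]]
ts in-hand dev mm [ 2.3 -1.1 -0.6] deg [-0.84 -0.21  0.21]
   res [[-0.0, -0.5], [0.2, -0.2], [-0.4, 0.1], [0.4, 0.2], [-0.3, -0.2], [-0.1, -0.1], [0.1, -0.2], [0.5, 0.1], [0.0, 0.1], [-0.0, 0.2], [-0.1, 0.4]]
tray in board [ 25.1   0.8 127.5] [-0.85 -0.24  0.24]
```

```bash
python3 -m jog '[[[-8,0.3,10],[0,0,0],1],[[-8,0,20],[0,0,0],1],[[-8,0,20],[0,0,0],1],[[0,0,18],[0,0,0],1],[[0,0,12],[0,0,0],1],[[0,0,0],[0,0,0],1],[[0,0,0],[0,0,0],1],[[0,0,0],[0,0,0],1]]'
python3 -c "
from fit import *
R=boardR(-.182)
T=R@np.diag([1,-1,-1])
O=np.array([.616,-.1552,.105])
go(O+R@np.array([0,.0005,.0115+.0]),T)
for c in ('side','top'):
  p,d=bot.read_camera(c); p=p[:,:,::-1];cv2.imwrite('pics/'+c+'4.png',p)
  cv2.imwrite('pics/'+c+'4z.png',cv2.resize(p[150:220,300:400],(800,560),interpolation=cv2.INTER_CUBIC) if c=='top' else cv2.resize(p[130:210,235:315],(600,600),interpolation=cv2.INTER_CUBIC))
"
```

```text
t: 9.93
eef_pos: [0.5722, -0.1491, 0.1663]
tool_rot: [0.034, 0.952, -0.086, 0.292]
contact_force: [0.3, -0.2, -2.0]
gripper_width: 0.122
t 9.93 pos [ 0.5722 -0.1491  0.1663] shift mm [ 1.9 -3.2 64. ] turn deg [0.72 0.78 0.32] F [ 0.3 -0.2 -2. ] w 0.122
```

View pics/side4z.png

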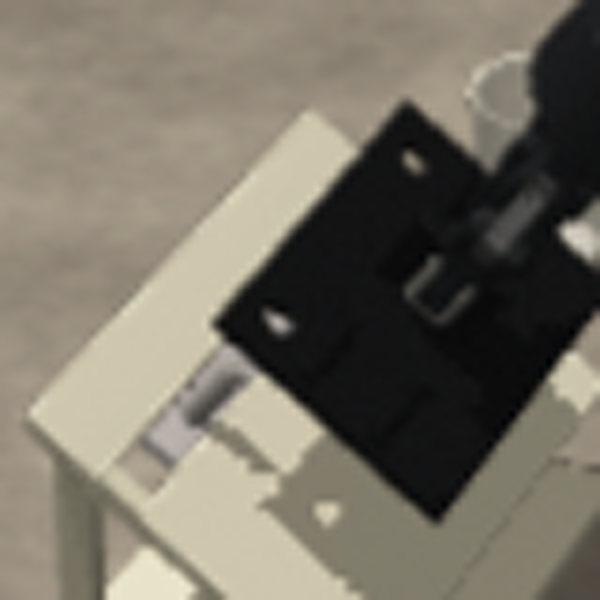

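View pics/top4z.png

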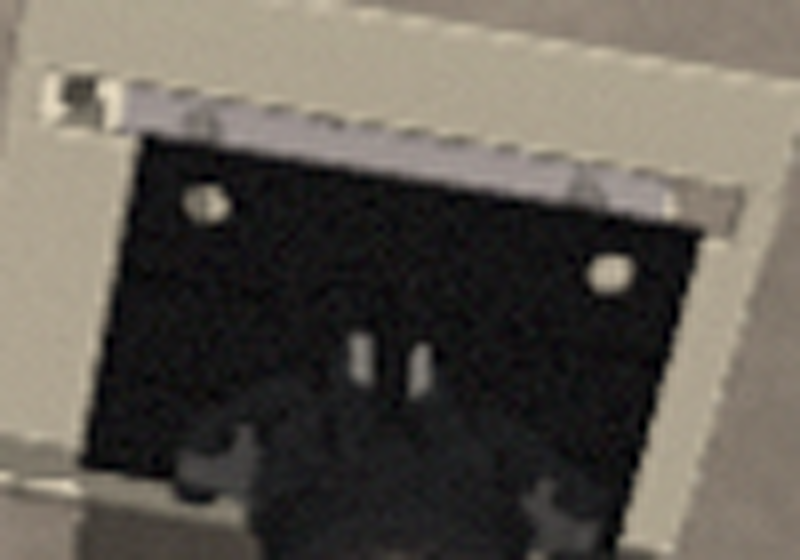

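Run:
```python
from ft import *
a=lambda u,v:np.array([u,v])/8+[300,150]-.44
b=lambda u,v:np.array([u,v])/7.5+[235,130]-.43
top=[((40,65,3),a(206,204),1),((40,-65,3),a(611,272),1),((60,90,6),a(146,136),1),((60,-90,6),a(703,232),1),((-60,90,6),a(85,462),.7)]
side=[((60,-90,6),b(406,100),1),((60,90,6),b(215,325),1),((-60,90,6),b(437,523),1),((40,-65,3),b(413,161),.5),((40,65,3),b(278,322),.5)]
R,p=fit_tray(top,side)
B=boardR(-.182);O=np.array([.616,-.1552,.105])
print("tray in board",(B.T@(p-O)*1000).round(1),np.degrees(Ro.from_matrix(B.T@R).as_rotvec()).round(2))
go(O+B@np.array([0,.0005,.0115]),B@np.diag([1,-1,-1]))
# relative check in top image: observed holes vs where pegs project at tray's height
for sy in(65,-65):
  for z in (0,34,65): print(sy,z,((proj("top",O+B@np.array([40,.5+sy,z])/1000)+.44-[300,150])*8).round())
```

```text
t in-hand dev mm [ 0.3 -1.5 -5.1] deg [-0.07 -0.37 -0.09]
   res [[0.3, -0.2], [0.1, -0.0], [-0.6, -0.0], [0.5, 0.0], [-0.5, 0.3]]
s in-hand dev mm [ 3.5 -0.7 -0.6] deg [-0.79 -0.45  0.16]
   res [[0.0, -0.0], [-0.2, -0.4], [0.4, 0.2], [-0.0, 0.2], [-0.2, 0.3]]
ts in-hand dev mm [ 2.7 -1.1 -0.9] deg [-0.66 -0.8   0.12]
   res [[0.2, -0.4], [0.3, -0.2], [-0.8, -0.2], [0.7, -0.1], [-0.5, 0.2], [0.3, 0.1], [0.1, -0.3], [0.5, 0.4], [0.1, 0.3], [-0.0, 0.4]]
tray in board [ 1.3 -3.2 63.2] [-1.37 -0.    0.46]
t 10.03 pos [ 0.572  -0.1491  0.1662] shift mm [ 2.2 -3.3 64. ] turn deg [0.72 0.79 0.33] F [ 0.4  0.3 -2.5] w 0.123
65 0 [200. 123.]
65 34 [198. 163.]
65 65 [197. 202.]
-65 0 [584. 188.]
-65 34 [593. 230.]
-65 65 [601. 270.]
```

```bash
sed -i 's/^    for use in ("t","s","ts"):/    G={}\n    for use in ("t","s","ts"):/; s/^        n=(len/        G[use]=(R,p); n=(len/; s/^    return R,p/    return G/' ft.py
cat >> ft.py <<'E'
BP={"t":([.61509,-.15408,.105],-.1798),"s":([.6173,-.15686,.105],-.1855),"ts":([.6159,-.15456,.105],-.1820)}
def rel(G):
    for k,(R,p) in G.items():
        O,y=BP[k]; B=boardR(y); print(k,"tray in board",(B.T@(p-np.array(O))*1000).round(1),np.degrees(Ro.from_matrix(B.T@R).as_rotvec()).round(2))
E
python3 - <<'E'
from ft import *
a=lambda u,v:np.array([u,v])/8+[300,150]-.44
b=lambda u,v:np.array([u,v])/7.5+[235,130]-.43
top=[((40,65,3),a(206,204),1),((40,-65,3),a(611,272),1),((60,90,6),a(146,136),1),((60,-90,6),a(703,232),1),((-60,90,6),a(85,462),.7)]
side=[((60,-90,6),b(406,100),1),((60,90,6),b(215,325),1),((-60,90,6),b(437,523),1),((40,-65,3),b(413,161),.5),((40,65,3),b(278,322),.5)]
rel(fit_tray(top,side))
E
```

```text
t in-hand dev mm [ 0.3 -1.5 -5.1] deg [-0.07 -0.37 -0.09]
   res [[0.3, -0.2], [0.1, -0.0], [-0.6, -0.0], [0.5, 0.0], [-0.5, 0.3]]
s in-hand dev mm [ 3.5 -0.7 -0.6] deg [-0.79 -0.45  0.16]
   res [[0.0, -0.0], [-0.2, -0.4], [0.4, 0.2], [-0.0, 0.2], [-0.2, 0.3]]
ts in-hand dev mm [ 2.7 -1.1 -0.9] deg [-0.66 -0.8   0.12]
   res [[0.2, -0.4], [0.3, -0.2], [-0.8, -0.2], [0.7, -0.1], [-0.5, 0.2], [0.3, 0.1], [0.1, -0.3], [0.5, 0.4], [0.1, 0.3], [-0.0, 0.4]]
t tray in board [-0.3 -4.6 58.3] [-0.86  0.42  0.14]
s tray in board [ 0.7 -1.6 64.3] [-1.39  0.34  0.66]
ts tray in board [ 1.4 -3.8 63. ] [-1.37 -0.    0.46]
```

```bash
python3 -m jog '[[[0,-2.8,0],[0.8,0.5,0.35],1],[[0,0,6],[0,0,0],1],[[0,0,6],[0,0,0],1],[[0,0,6],[0,0,0],1],[[0,0,0],[0,0,0],1],[[0,0,0],[0,0,0],1],[[0,0,0],[0,0,0],1]]'
python3 -c "
from fit import *
R=boardR(-.182)
T=R@np.diag([1,-1,-1])
O=np.array([.616,-.1552,.105])
go(O+R@np.array([0,.0005,.0115+.0]),T)
for c in ('side','top'):
  p,d=bot.read_camera(c); p=p[:,:,::-1];cv2.imwrite('pics/'+c+'5.png',p)
  cv2.imwrite('pics/'+c+'5z.png',cv2.resize(p[150:220,300:400],(800,560),interpolation=cv2.INTER_CUBIC) if c=='top' else cv2.resize(p[135:215,235:315],(600,600),interpolation=cv2.INTER_CUBIC))
"
```

```text
t: 10.9
eef_pos: [0.5829, -0.1489, 0.1537]
tool_rot: [0.025, 0.951, -0.086, 0.294]
contact_force: [-0.4, -0.1, -2.9]
gripper_width: 0.119
t 10.9 pos [ 0.5829 -0.1489  0.1537] shift mm [ 0.1 -0.1 47.7] turn deg [-0.17  0.63 -0.  ] F [-0.4 -0.1 -2.9] w 0.119
```

View pics/side5z.png

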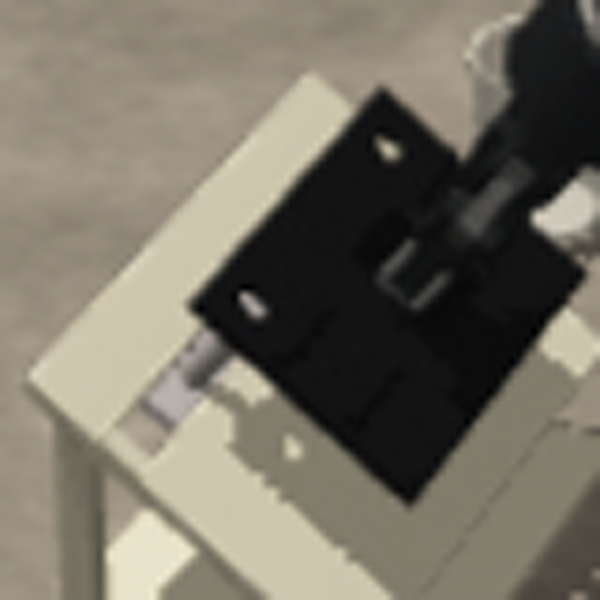

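View pics/top5z.png

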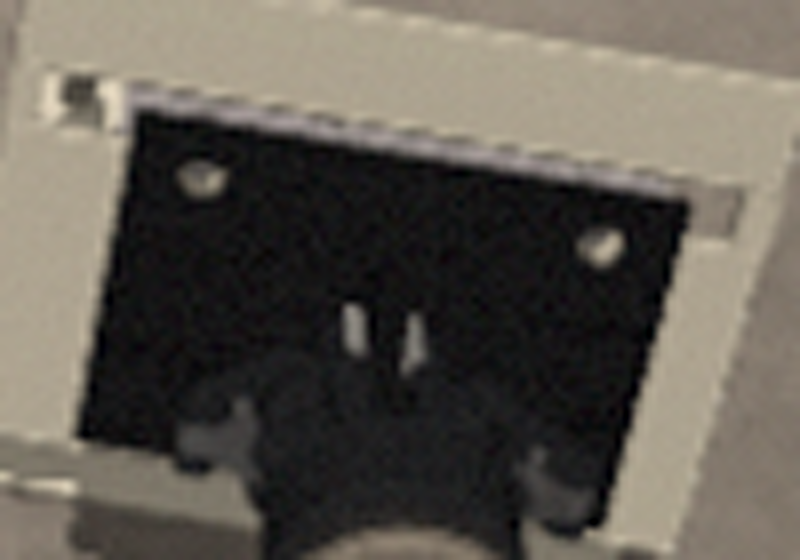

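Run:
```python
from ft import *
a=lambda u,v:np.array([u,v])/8+[300,150]-.44
b=lambda u,v:np.array([u,v])/7.5+[235,135]-.43
top=[((40,65,3),a(202,179),1),((40,-65,3),a(601,247),1),((60,90,6),a(136,110),1),((60,-90,6),a(690,200),1),((-60,90,6),a(80,436),.7)]
side=[((60,-90,6),b(380,87),1),((60,90,6),b(190,305),1),((-60,90,6),b(412,507),1),((-60,-90,6),b(587,270),1),((40,-65,3),b(388,148),.5),((40,65,3),b(253,304),.5)]
rel(fit_tray(top,side))
B=boardR(-.182);O=np.array([.616,-.1552,.105])
for sy in(65,-65):
  for z in (34,40,45,50): print(sy,z,((proj("top",O+B@np.array([40,-.3+sy,z])/1000)+.44-[300,150])*8).round(),((proj("side",O+B@np.array([40,-.3+sy,z])/1000)+.43-[235,135])*7.5).round())
```

```text
t in-hand dev mm [ 0.7 -1.2 -3.9] deg [-0.49  0.05  0.41]
   res [[-0.1, -0.2], [-0.0, -0.5], [-0.1, 0.2], [0.5, 0.4], [-0.5, 0.3]]
s in-hand dev mm [ 3.5 -0.8 -0.2] deg [-0.93 -0.37  0.49]
   res [[-0.0, -0.3], [-0.1, -0.1], [0.3, -0.2], [0.1, 0.4], [-0.1, 0.1], [-0.1, 0.4]]
ts in-hand dev mm [ 3.  -0.7  0.1] deg [-0.9  -0.57  0.57]
   res [[-0.2, -0.4], [0.1, -0.6], [-0.3, -0.0], [0.7, 0.3], [-0.5, 0.1], [0.1, -0.2], [0.1, 0.0], [0.4, -0.0], [0.2, 0.5], [-0.0, 0.1], [-0.0, 0.4]]
t tray in board [ 1.8 -1.9 43.2] [-0.39  0.68  0.3 ]
s tray in board [ 2.5  0.7 48.4] [-0.65  0.25  0.65]
ts tray in board [ 3.5 -1.1 47.7] [-0.73  0.06  0.57]
65 34 [200. 164.] [237. 335.]
65 40 [200. 171.] [245. 327.]
65 45 [200. 177.] [251. 321.]
65 50 [200. 183.] [258. 314.]
-65 34 [595. 231.] [373. 179.]
-65 40 [597. 238.] [380. 171.]
-65 45 [598. 245.] [386. 164.]
-65 50 [599. 251.] [393. 158.]
```

```bash
python3 -m jog '[[[-2,-0.6,0],[0.5,0.2,0.4],1],[[0,0,3],[0,0,0],1],[[0,0,3],[0,0,0],1],[[0,0,3],[0,0,0],1],[[0,0,3],[0,0,0],1],[[0,0,0],[0,0,0],1],[[0,0,0],[0,0,0],1]]'
python3 -c "
from fit import *
R=boardR(-.182)
T=R@np.diag([1,-1,-1])
O=np.array([.616,-.1552,.105])
go(O+R@np.array([-.002,.0005,.0115+.0]),T)
for c in ('side','top'):
  p,d=bot.read_camera(c); p=p[:,:,::-1];cv2.imwrite('pics/'+c+'6.png',p)
  cv2.imwrite('pics/'+c+'6z.png',cv2.resize(p[150:220,300:400],(800,560),interpolation=cv2.INTER_CUBIC) if c=='top' else cv2.resize(p[135:215,235:315],(600,600),interpolation=cv2.INTER_CUBIC))
"
```

```text
t: 11.88
eef_pos: [0.5891, -0.1505, 0.1474]
tool_rot: [0.019, 0.952, -0.088, 0.292]
contact_force: [0.7, 0.3, -1.7]
gripper_width: 0.125
t 11.88 pos [ 0.5891 -0.1505  0.1474] shift mm [-3.3 -0.2 38.9] turn deg [-0.77  0.93 -0.35] F [ 0.7  0.3 -1.7] w 0.125
```

View pics/side6z.png

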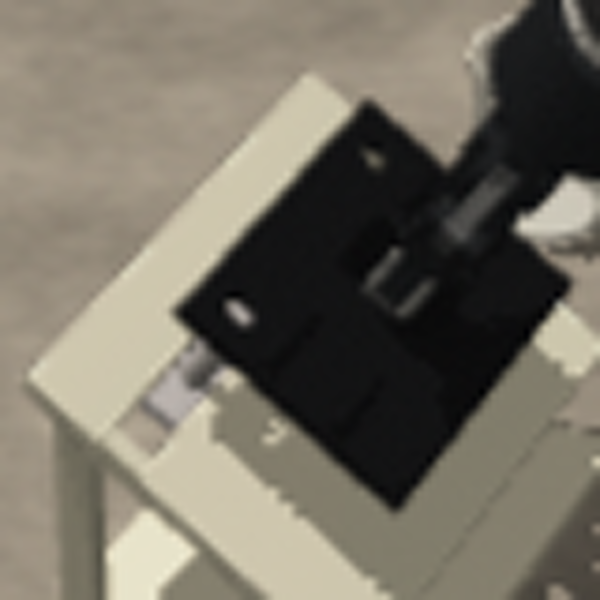

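View pics/top6z.png

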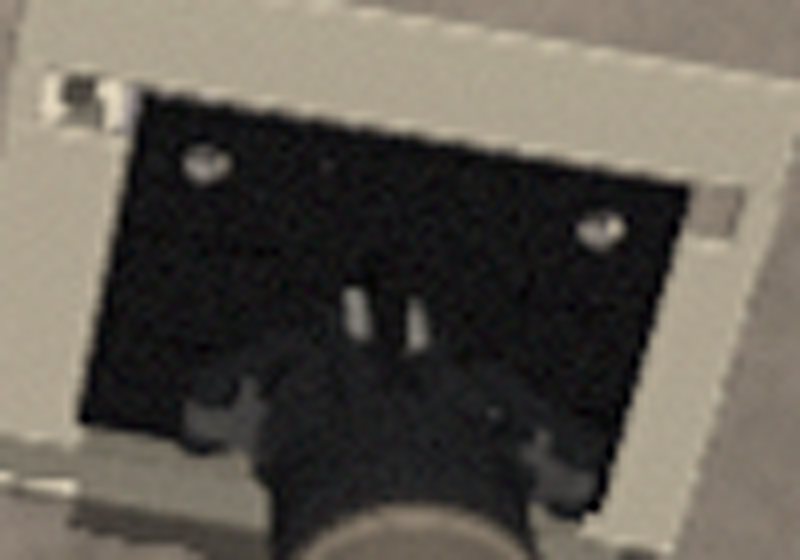

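Run:
```python
from ft import *
a=lambda u,v:np.array([u,v])/8+[300,150]-.44
b=lambda u,v:np.array([u,v])/7.5+[235,135]-.43
top=[((40,65,3),a(207,163),1),((40,-65,3),a(602,229),1),((60,90,6),a(137,92),1),((60,-90,6),a(690,187),1),((-60,90,6),a(80,424),.7)]
side=[((60,-90,6),b(367,99),1),((60,90,6),b(178,313),1),((-60,90,6),b(397,512),1),((-60,-90,6),b(572,283),1),((40,-65,3),b(372,157),.5),((40,65,3),b(240,311),.5)]
rel(fit_tray(top,side))
B=boardR(-.182);O=np.array([.616,-.1552,.105])
go(O+B@np.array([-.002,.0005,.0115]),B@np.diag([1,-1,-1]))
```

```text
t in-hand dev mm [ 1.3 -0.9 -2.3] deg [-0.59  0.58  0.36]
   res [[-0.4, -0.2], [-0.2, -0.2], [0.2, 0.3], [0.5, 0.1], [-0.3, 0.0]]
s in-hand dev mm [ 3.4 -0.9 -0.7] deg [-0.72 -0.55  0.43]
   res [[-0.1, -0.3], [-0.3, -0.3], [0.4, 0.1], [0.1, 0.2], [0.1, 0.2], [-0.2, 0.4]]
ts in-hand dev mm [ 2.9 -0.5 -0.2] deg [-0.71 -0.51  0.45]
   res [[-0.4, -0.4], [-0.1, -0.3], [0.1, 0.3], [0.6, -0.0], [-0.4, -0.2], [0.0, -0.2], [-0.1, -0.2], [0.5, 0.1], [0.2, 0.3], [0.1, 0.3], [-0.1, 0.4]]
t tray in board [ 4.  -1.9 35.9] [ 0.12  1.5  -0.08]
s tray in board [ 3.9  0.3 39.1] [0.16 0.37 0.24]
ts tray in board [ 4.9 -1.3 38.6] [0.06 0.41 0.11]
t 11.97 pos [ 0.5891 -0.1505  0.1475] shift mm [-3.4 -0.2 39. ] turn deg [-0.77  0.92 -0.35] F [ 0.3 -0.2 -3.1] w 0.124
```

```bash
python3 -m jog '[[[-2,-0.5,0],[0,0.5,0],1],[[-1.8,0,0],[0,0,0],1],[[0,0,0],[0,0,0],1],[[0,0,0],[0,0,0],1],[[0,0,0],[0,0,0],1]]'
python3 -c "
from fit import *
R=boardR(-.182)
T=R@np.diag([1,-1,-1])
O=np.array([.616,-.1552,.105])
go(O+R@np.array([-.002,.0005,.0115+.0]),T)
"
```

```text
t: 12.6
eef_pos: [0.587, -0.1506, 0.149]
tool_rot: [0.019, 0.952, -0.087, 0.294]
contact_force: [-0.3, -1.0, -2.5]
gripper_width: 0.125
t 12.6 pos [ 0.587  -0.1506  0.149 ] shift mm [-2.6 -0.6 41.5] turn deg [-0.86  0.8  -0.31] F [-0.3 -1.  -2.5] w 0.125
```

```bash
python3 -c "
from fit import *
P,C,o=cur(); print(np.round(o['q'],3),np.round(o['joint_vel'],3),np.round(o['joint_torque'],1)); B=boardR(-.182);O=np.array([.616,-.1552,.105]);print(B.T@(P-O)*1000)"
python3 -m jog '[[[0,0,0],[0,0,0],1],[[0,0,0],[0,0,0],1]]'
python3 -c "
from fit import *
P,C,o=cur(); print(np.round(o['q'],3));B=boardR(-.182);O=np.array([.616,-.1552,.105]);print(B.T@(P-O)*1000)"
```

```text
[ 0.619  0.327 -0.542  2.226  1.412  0.17  -2.958] [ 0.    -0.     0.001  0.001  0.    -0.     0.001] [  0.  -40.8  -3.9 -21.7   0.5  -0.6  -0. ]
[ 1.21334522 -0.71695027 52.90827986]
t: 12.85
eef_pos: [0.587, -0.1506, 0.149]
tool_rot: [0.019, 0.952, -0.087, 0.294]
contact_force: [0.6, -0.2, -2.6]
gripper_width: 0.129
[ 0.619  0.327 -0.542  2.226  1.412  0.17  -2.958]
[ 1.21552277 -0.68926943 52.90988846]
```

```bash
cat > kin.py <<'E'
from fit import *
import json,itertools
def Rz(a): return Ro.from_euler('z',a).as_matrix()
def Ry(a): return Ro.from_euler('y',a).as_matrix()
def fk(q,s,prm):
    b,d1,a1,L1,e1,L2,e2,L3,o1,o2,g=prm
    R=Rz(s[0]*q[0]+b); p=np.array([0,0,d1])+R@np.array([a1,o1,0])
    R=R@Ry(q[1])@Rz(s[1]*q[2]); p=p+R@np.array([e1,o2,L1])
    R=R@Ry(q[3])@Rz(s[2]*q[4]); p=p+R@np.array([e2,0,L2])
    R=R@Ry(q[5])@Rz(s[3]*q[6]+g); p=p+R@np.array([0,0,L3])
    return R,p
E
python3 - <<'E'
from kin import *
P,C,o=cur()
q0=np.array([1.085,.478,.022,1.556,-.011,1.109,-.083]); R0=Ro.from_quat([.982,.188,0,-.001]).as_matrix(); p0=np.array([.249,-.627,.231])
D=[(q0,R0,p0),(np.array(o['q']),C,P)]
json.dump([[d[0].tolist(),d[1].tolist(),d[2].tolist()] for d in D],open("data.json","w"))
for s in itertools.product([1,-1],repeat=4):
    def rr(x):
        prm=np.zeros(11);prm[0]=x[0];prm[10]=x[1]
        return np.concatenate([Ro.from_matrix(fk(q,s,prm)[0].T@R).as_rotvec() for q,R,p in D])
    best=min((least_squares(rr,[b,g]) for b in(-2,0,2) for g in (-2,0,2)),key=lambda f:f.cost)
    print(s,best.cost.round(4),best.x.round(3))
E
```

```text
(1, 1, 1, 1) 0.3005 [-0.017 -1.809]
(1, 1, 1, -1) 0.653 [ 0.122 -1.582]
(1, 1, -1, 1) 1.4071 [-0.411  2.386]
(1, 1, -1, -1) 0.8616 [-0.27   2.611]
(1, -1, 1, 1) 1.0419 [5.054 3.677]
(1, -1, 1, -1) 1.635 [-1.088 -2.381]
(1, -1, -1, 1) 0.5111 [4.662 1.587]
(1, -1, -1, -1) 0.207 [4.801 1.814]
(-1, 1, 1, 1) 1.0054 [1.466 4.23 ]
(-1, 1, 1, -1) 1.5932 [-4.677 -1.827]
(-1, 1, -1, 1) 0.5402 [1.075 2.139]
(-1, 1, -1, -1) 0.2282 [-5.068 -3.918]
(-1, -1, 1, 1) 2.1661 [0.258 3.429]
(-1, -1, 1, -1) 1.7589 [-1.263 -0.967]
(-1, -1, -1, 1) 0.0677 [-0.139  1.344]
(-1, -1, -1, -1) 0.0 [-0.     1.571]
```

```bash
cat >> kin.py <<'E'
S=(-1,-1,-1,-1)
def load(): return [tuple(np.array(x) for x in d) for d in json.load(open("data.json"))]
def log():
    P,C,o=cur(); D=json.load(open("data.json")); D.append([list(map(float,o['q'])),C.tolist(),P.tolist()]); json.dump(D,open("data.json","w")); print("q",np.round(o['q'],3))
def lens(verbose=True):
    D=load()
    x0=np.array([.3,0,.4,0,.4,0,.25,0,0])
    w=np.array([.1,.02,.1,.02,.1,.02,.1,.02,.02])*5
    def full(x): return np.array([0,*x,np.pi/2])
    def r(x): return np.concatenate([(fk(q,S,full(x))[1]-p)/.0007 for q,R,p in D]+[(x-x0)/w])
    f=least_squares(r,x0)
    if verbose: print("lens d1,a1,L1,e1,L2,e2,L3,o1,o2",f.x.round(4),"maxres mm",np.abs(f.fun[:3*len(D)]).max()*.7)
    return full(f.x)
E
python3 -c "
from kin import *
lens()"
python3 -m jog '[[[0,0,-15],[0,0,0],1],[[0,0,-20],[0,0,0],1],[[0,0,-20],[0,0,0],1],[[0,0,-20],[0,0,0],1],[[0,0,0],[0,0,0],1],[[0,0,0],[0,0,0],1]]'
python3 -c "
from kin import *
log();lens();O=np.array([.616,-.1552,.105]);B=boardR(-.182)
go(O+B@np.array([0,0,.0115]),B@np.diag([1,-1,-1]))"
```

```text
lens d1,a1,L1,e1,L2,e2,L3,o1,o2 [ 0.3159  0.0074  0.5073  0.0095  0.4739  0.0031  0.3168 -0.0313 -0.0306] maxres mm 0.001298535926258504
t: 13.6
eef_pos: [0.5453, -0.1445, 0.2107]
tool_rot: [0.019, 0.952, -0.088, 0.293]
contact_force: [-0.0, 0.2, -2.5]
gripper_width: 0.124
q [ 0.981  0.192 -0.894  2.244  0.744  0.233 -2.294]
lens d1,a1,L1,e1,L2,e2,L3,o1,o2 [ 2.896e-01  8.000e-04  5.412e-01 -1.700e-03  4.733e-01 -4.000e-04
  3.292e-01 -3.120e-02 -3.090e-02] maxres mm 0.008254768377735642
t 13.6 pos [ 0.5453 -0.1445  0.2107] shift mm [ -0.4  -0.6 116.1] turn deg [-0.82  0.82 -0.34] F [-0.   0.2 -2.5] w 0.124
```

```bash
cat >> kin.py <<'E'
lo=np.array([-2.96,-.34,-1.41,.24,-1.37,.17,-2.96]);hi=np.array([2.96,2.1,1.46,2.44,4.51,1.92,2.96])
def ikall(p,R,prm,n=300,seed=0):
    rng=np.random.default_rng(seed); out=[]
    for k in range(n):
        q0=lo+(hi-lo)*rng.random(7)
        def r(q): Rq,pq=fk(q,S,prm); return np.concatenate([(pq-p)*10,Ro.from_matrix(Rq.T@R).as_rotvec()*3])
        f=least_squares(r,q0,bounds=(lo,hi),max_nfev=60)
        if f.cost<1e-8: out.append(f.x)
    return np.array(out)
E
python3 - <<'E'
from kin import *
prm=lens(False); O=np.array([.616,-.1552,.105]);B=boardR(-.182);T=B@np.diag([1,-1,-1])
for z in (0,.045,.115):
    s=ikall(O+B@np.array([-.002,0,.0115+z]),T,prm,120)
    print(z,len(s)); s=s[np.argsort(s[:,0])]
    print(s[::max(1,len(s)//12)].round(2))
E
```

```text
0 30
[[-0.8   1.06  1.43  2.29  4.34  1.02 -0.03]
 [-0.72  0.73  1.15  2.29  4.35  0.64  0.11]
 [-0.33  0.43  0.57  2.27  4.13  0.23  0.47]
 [-0.28  0.42  0.51  2.27  4.08  0.2   0.53]
 [-0.23  0.41  0.44  2.27  4.01  0.18  0.6 ]
 [-0.22  0.41  0.42  2.27  3.99  0.17  0.63]
 [-0.22  0.41  0.42  2.27  3.99  0.17  0.63]
 [-0.21  0.41  0.42  2.26  3.98  0.17  0.64]
 [ 0.44  0.4  -0.35  2.22  2.02  0.17  2.7 ]
 [ 0.45  0.4  -0.37  2.22  2.01  0.18  2.72]
 [ 0.47  0.4  -0.39  2.22  1.99  0.18  2.75]
 [ 0.5   0.41 -0.42  2.22  1.95  0.19  2.78]
 [ 0.53  0.42 -0.47  2.22  1.92  0.21  2.83]
 [ 0.56  0.42 -0.5   2.21  1.89  0.22  2.86]
 [ 0.67  0.45 -0.64  2.21  1.82  0.28  2.96]]
0.045 24
[[-0.85  0.84  1.43  2.33  4.47  0.85 -0.02]
 [-0.67  0.43  0.99  2.32  4.5   0.35  0.09]
 [-0.62  0.4   0.92  2.32  4.49  0.3   0.11]
 [-0.55  0.36  0.82  2.32  4.48  0.25  0.13]
 [-0.51  0.35  0.77  2.31  4.47  0.23  0.14]
 [-0.47  0.33  0.71  2.31  4.46  0.2   0.16]
 [-0.45  0.33  0.69  2.31  4.46  0.19  0.16]
 [-0.42  0.32  0.66  2.31  4.45  0.18  0.17]
 [-0.41  0.32  0.64  2.31  4.45  0.17  0.18]
 [-0.
[... 430 characters left out ...]
 2.28  0.68  0.17 -2.27]
 [ 0.66  0.14 -0.56  2.28  0.68  0.17 -2.27]
 [ 0.66  0.14 -0.57  2.28  0.68  0.17 -2.27]
 [ 0.67  0.14 -0.57  2.28  0.68  0.17 -2.27]
 [ 0.67  0.14 -0.57  2.28  0.68  0.17 -2.27]
 [ 0.67  0.14 -0.58  2.28  0.69  0.17 -2.28]
 [ 0.67  0.14 -0.58  2.28  0.69  0.17 -2.28]
 [ 0.67  0.14 -0.58  2.28  0.69  0.17 -2.28]
 [ 0.68  0.14 -0.58  2.28  0.69  0.17 -2.28]
 [ 0.68  0.14 -0.59  2.28  0.7   0.17 -2.28]
 [ 0.69  0.14 -0.6   2.28  0.71  0.18 -2.29]
 [ 0.79  0.15 -0.7   2.27  0.78  0.19 -2.35]
 [ 0.91  0.18 -0.83  2.27  0.87  0.21 -2.44]
 [ 1.26  0.31 -1.26  2.25  1.17  0.36 -2.67]
 [ 1.34  0.4  -1.39  2.25  1.26  0.46 -2.73]
 [ 1.36  0.42 -1.41  2.25  1.28  0.48 -2.74]]
```

Run:
```python
from kin import *
prm=lens(False)
for (x,y) in ((.588,.148),(.5,.0)):
  for yaw in (.44,0,-.4,-.8):
    for fl in (0,np.pi):
      s=ikall(np.array([x,y,.05]),down(yaw+fl),prm,40)
      if len(s): s=s[np.argsort(np.abs(s[:,4]))]
      print(x,y,yaw,round(fl,1),len(s),s[:2].round(2).tolist())
```

```text
0.588 0.148 0.44 0 9 [[-0.47, 0.59, 0.16, 1.87, -0.14, 0.69, -1.36], [-0.49, 0.59, 0.19, 1.87, -0.17, 0.69, -1.34]]
0.588 0.148 0.44 3.1 9 [[-0.34, 0.59, -0.01, 1.86, 0.01, 0.7, 1.65], [-0.09, 0.61, -0.35, 1.84, 0.29, 0.74, 1.41]]
0.588 0.148 0 0 6 [[-0.38, 0.59, 0.05, 1.86, -0.04, 0.7, -1.89], [-0.14, 0.6, -0.27, 1.84, 0.23, 0.73, -2.12]]
0.588 0.148 0 3.1 11 [[-0.15, 0.6, -0.26, 1.84, 0.22, 0.73, 1.03], [-0.12, 0.61, -0.31, 1.84, 0.26, 0.73, 1.0]]
0.588 0.148 -0.4 0 8 [[-0.52, 0.6, 0.23, 1.87, -0.2, 0.7, -2.15], [-0.62, 0.62, 0.37, 1.88, -0.32, 0.71, -2.04]]
0.588 0.148 -0.4 3.1 8 [[-0.4, 0.59, 0.07, 1.86, -0.06, 0.7, 0.88], [-0.03, 0.63, -0.43, 1.83, 0.36, 0.76, 0.52]]
0.588 0.148 -0.8 0 20 [[-0.18, 0.6, -0.23, 1.84, 0.2, 0.72, -2.89], [-0.16, 0.6, -0.25, 1.84, 0.21, 0.73, -2.9]]
0.588 0.148 -0.8 3.1 7 [[-0.39, 0.59, 0.06, 1.86, -0.05, 0.7, 0.46], [-0.26, 0.59, -0.12, 1.85, 0.11, 0.71, 0.33]]
0.5 0.0 0.44 0 10 [[-0.24, 0.46, 0.14, 2.12, -0.12, 0.57, -1.15], [0.08, 0.47, -0.26, 2.09, 0.2, 0.6, -1.44]]
0.5 0.0 0.44 3.1 10 [[-0.05, 0.46, -0.09, 2.1, 0.08, 0.58, 1.82], [-0.01, 0.46, -0.14, 2.1, 0.11, 0.59, 1.78]]
0.5 0.0 0 0 8 [[-0.1, 0.46, -0.03, 2.11, 0.02, 0.58, -1.72], [0.05, 0.47, -0.22, 2.1, 0.17, 0.6, -1.86]]
0.5 0.0 0 3.1 8 [[-0.16, 0.46, 0.05, 2.11, -0.04, 0.57, 1.48], [-0.19, 0.46, 0.08, 2.11, -0.06, 0.57, 1.5]]
0.5 0.0 -0.4 0 9 [[-0.15, 0.46, 0.03, 2.11, -0.02, 0.57, -2.07], [-0.04, 0.46, -0.1, 2.1, 0.08, 0.58, -2.17]]
0.5 0.0 -0.4 3.1 10 [[-0.02, 0.46, -0.13, 2.1, 0.1, 0.59, 0.95], [0.1, 0.47, -0.27, 2.09, 0.22, 0.6, 0.85]]
0.5 0.0 -0.8 0 15 [[0.08, 0.47, -0.25, 2.09, 0.2, 0.6, -2.68], [0.19, 0.49, -0.39, 2.09, 0.31, 0.62, -2.78]]
0.5 0.0 -0.8 3.1 11 [[-0.1, 0.46, -0.03, 2.11, 0.02, 0.58, 0.63], [-0.2, 0.46, 0.09, 2.11, -0.07, 0.57, 0.72]]
```

```bash
python3 -m jog '[[[0,0,-20],[0,0,0],1],[[10,0,-20],[0,0,0],1],[[0,0,0],[0,-9,0],1],[[0,0,0],[0,-9,0],1],[[0,0,0],[0,-9,0],1],[[0,0,0],[0,-8,0],1],[[0,0,0],[0,0,0],1],[[0,0,0],[0,0,0],1]]'
python3 -c "
from kin import *
log();lens()
go([.588,.148,.1],down(-.182))"
```

```text
t: 14.6
eef_pos: [0.5311, -0.1415, 0.2487]
tool_rot: [-0.008, 0.996, -0.088, -0.006]
contact_force: [0.1, 0.6, -2.7]
gripper_width: 0.123
q [ 0.981  0.463 -1.079  1.776  0.421  1.178 -1.972]
lens d1,a1,L1,e1,L2,e2,L3,o1,o2 [ 2.877e-01 -3.000e-04  5.427e-01 -1.200e-03  4.734e-01 -0.000e+00
  3.280e-01 -3.010e-02 -3.200e-02] maxres mm 0.11088876635156897
t 14.6 pos [ 0.5311 -0.1415  0.2487] shift mm [   7.1 -292.7  153. ] turn deg [-0.85  0.76  0.3 ] F [ 0.1  0.6 -2.7] w 0.123
```

```bash
python3 -m jog '[[[0,-25,0],[-0.8,0.8,0.3],1],[[0,-38,0],[0,0,0],1],[[1,-38,0],[0,0,0],1],[[1,-38,0],[0,0,0],1],[[1,-38,10],[0,0,0],1],[[1,-38,20],[0,0,0],1],[[1,-38,30],[0,0,0],1],[[1,-38,40],[0,0,0],1],[[0,0,40],[0,0,0],1],[[0,0,10],[0,0,0],1],[[0,0,0],[0,0,0],1],[[0,0,0],[0,0,0],1]]'
python3 -c "
from kin import *
log();lens()
go([.588,.148,.0125],down(-.182))"
```

```text
t: 16.1
eef_pos: [0.5911, 0.1428, 0.1025]
tool_rot: [-0.001, 0.996, -0.092, 0.002]
contact_force: [-0.1, 0.2, -1.9]
gripper_width: 0.123
q [ 0.316  0.699 -0.923  1.785  0.658  0.994 -2.627]
lens d1,a1,L1,e1,L2,e2,L3,o1,o2 [ 2.878e-01 -2.000e-04  5.424e-01 -1.100e-03  4.733e-01 -0.000e+00
  3.279e-01 -3.010e-02 -3.200e-02] maxres mm 0.11959698068542135
t 16.1 pos [0.5911 0.1428 0.1025] shift mm [-4.3 -4.3 90. ] turn deg [-0.14 -0.17 -0.14] F [-0.1  0.2 -1.9] w 0.123
```

```bash
python3 -m jog '[[[0,0,30],[0,0,0],1],[[0,0,30],[0,0,0],1],[[0,0,18],[0,0,0],1],[[0,0,7],[0,0,0],1],[[0,0,3],[0,0,0],1],[[0,0,2],[0,0,0],1],[[0,0,0],[0,0,0],1],[[0,0,0],[0,0,0],1]]'
python3 -c "
from kin import *
go([.588,.148,.0125],down(-.182))"
```

```text
t: 17.1
eef_pos: [0.5907, 0.1436, 0.0115]
tool_rot: [-0.001, 0.996, -0.091, 0.001]
contact_force: [-0.4, 0.1, 5.2]
gripper_width: 0.124
t 17.1 pos [0.5907 0.1436 0.0115] shift mm [-3.5 -3.8 -0.9] turn deg [-0.12 -0.08 -0.07] F [-0.4  0.1  5.2] w 0.124
```

```bash
python3 -m jog '[[[0,0,0],[0,0,0],-1],[[0,0,0],[0,0,0],-1],[[0,0,0],[0,0,0],-1],[[0,0,0],[0,0,0],-1],[[0,0,-20],[0,0,0],-1],[[0,0,-40],[0,0,0],-1],[[0,0,-20],[0,0,0],-1],[[0,0,0],[0,0,-10],-1],[[0,0,0],[0,0,-10.6],-1],[[0,0,0],[0,0,-10.6],-1],[[0,0,0],[0,0,-10.6],-1],[[0,0,0],[0,0,-10.6],-1]]'
python3 -m jog '[[[0,0,0],[0,0,-10.6],-1],[[0,0,0],[0,0,-10.6],-1],[[0,0,0],[0,0,-10.6],-1],[[0,0,0],[0,0,-10.6],-1],[[0,0,0],[0,0,-10.6],-1],[[0,0,0],[0,0,-10.6],-1],[[0,0,0],[0,0,-10.6],-1],[[0,0,0],[0,0,-10.6],-1],[[0,0,0],[0,0,-10.6],-1],[[0,0,0],[0,0,-10.6],-1],[[0,0,0],[0,0,-10.6],-1],[[0,0,0],[0,0,-10.6],-1]]'
python3 -c "
from kin import *
log()
go([.588,.1445,.0125],down(-.182+np.pi))
for c in ('side','top'):
  p,d=bot.read_camera(c); p=p[:,:,::-1];cv2.imwrite('pics/'+c+'7.png',p)"
```

```text
t: 18.6
eef_pos: [0.5901, 0.1429, 0.091]
tool_rot: [-0.0, 0.933, 0.36, 0.001]
contact_force: [0.3, -0.9, 0.3]
gripper_width: 1.002
t: 20.1
eef_pos: [0.5901, 0.1428, 0.0908]
tool_rot: [0.0, 0.092, 0.996, 0.001]
contact_force: [0.8, 0.1, -0.5]
gripper_width: 1.002
q [ 0.519  1.013 -1.37   1.78   1.044  1.291  0.258]
t 20.1 pos [0.5901 0.1428 0.0908] shift mm [ 2.4  1.2 78.3] turn deg [ 0.06  0.01 -0.14] F [ 0.8  0.1 -0.5] w 1.002
```

View pics/side7.png

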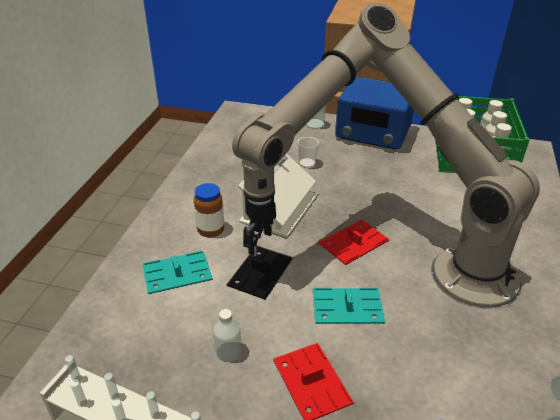

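View pics/top7.png

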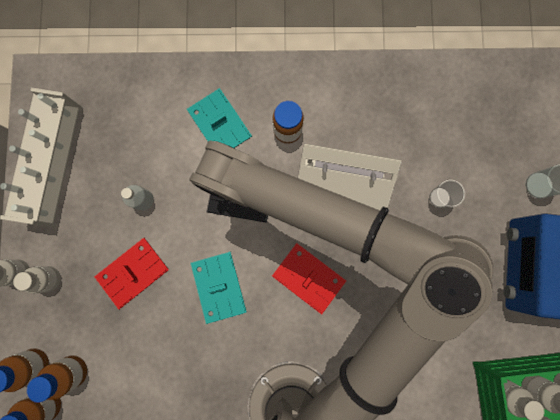

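```bash
python3 -m jog '[[[-2,0,30],[0,0,0],-1],[[0,0,30],[0,0,0],-1],[[0,0,13],[0,0,0],-1],[[0,0,5],[0,0,0],-1],[[0,0,0],[0,0,0],-1],[[0,0,0],[0,0,0],0],[[0,0,0],[0,0,0],1],[[0,0,0],[0,0,0],1],[[0,0,0],[0,0,0],1],[[0,0,0],[0,0,0],1],[[0,0,0],[0,0,0],1],[[0,0,0],[0,0,0],1]]' 110
python3 - <<'E'
from kin import *
log()
go([.588,.1445,.0125],down(-.182+np.pi))
prm=lens(); O=np.array([.616,-.1552,.105]);B=boardR(-.182);T=B@np.diag([-1,1,-1])
for z in (0,.045,.115):
    s=ikall(O+B@np.array([-.002,0,.0115+z]),T,prm,120)
    s=s[(s[:,2]<0)]; print(z,len(s)); s=s[np.argsort(s[:,0])]
    print(s[::max(1,len(s)//8)].round(2))
E
```

```text
t: 21.7
eef_pos: [0.5922, 0.143, 0.0129]
tool_rot: [0.0, 0.095, 0.995, 0.001]
contact_force: [-0.4, -1.3, 6.2]
gripper_width: 0.115
q [ 0.483  1.098 -1.281  1.806  1.148  1.208  0.206]
t 21.7 pos [0.5922 0.143  0.0129] shift mm [4.4 0.7 0.4] turn deg [ 0.09  0.02 -0.47] F [-0.4 -1.3  6.2] w 0.115
lens d1,a1,L1,e1,L2,e2,L3,o1,o2 [ 2.879e-01  1.000e-04  5.419e-01 -8.000e-04  4.731e-01 -1.000e-04
  3.276e-01 -3.010e-02 -3.190e-02] maxres mm 0.16530839532405417
0 31
[[ 0.44  0.4  -0.35  2.22  2.02  0.17 -0.44]
 [ 0.45  0.4  -0.37  2.22  2.01  0.17 -0.42]
 [ 0.46  0.4  -0.38  2.22  1.99  0.18 -0.4 ]
 [ 0.48  0.41 -0.4   2.22  1.97  0.19 -0.38]
 [ 0.5   0.41 -0.43  2.22  1.95  0.2  -0.35]
 [ 0.51  0.41 -0.44  2.22  1.94  0.2  -0.34]
 [ 0.54  0.42 -0.48  2.22  1.91  0.21 -0.3 ]
 [ 0.57  0.42 -0.51  2.21  1.89  0.22 -0.28]
 [ 0.7   0.46 -0.67  2.21  1.8   0.29 -0.16]
 [ 0.91  0.56 -0.95  2.19  1.74  0.44 -0.02]
 [ 1.18  0.9  -1.41  2.18  1.75  0.86  0.17]]
0.045 37
[[ 0.57  0.31 -0.5   2.25  1.57  0.17  0.01]
 [ 0.57  0.31 -0.5   2.25  1.57  0.17  0.02]
 [ 0.58  0.31 -0.51  2.25  1.56  0.17  0.02]
 [ 0.58  0.31 -0.51  2.25  1.56  0.18  0.02]
 [ 0.6   0.32 -0.54  2.25  1.56  0.18  0.03]
 [ 0.63  0.32 -0.57  2.24  1.56  0.2   0.03]
 [ 0.65  0.32 -0.59  2.24  1.56  0.2   0.04]
 [ 0.76  0.35 -0.72  2.24  1.55  0.25  0.07]
 [ 1.06  0.49 -1.1   2.22  1.57  0.45  0.13]
 [ 1.22  0.71 -1.39  2.22  1.61  0.71  0.19]]
0.115 39
[[ 0.66  0.14 -0.56  2.28  0.68  0.17  0.88]
 [ 0.66  0.14 -0.57  2.28  0.68  0.17  0.87]
 [ 0.67  0.14 -0.58  2.28  0.69  0.17  0.87]
 [ 0.68  0.14 -0.58  2.28  0.69  0.17  0.86]
 [ 0.68  0.14 -0.59  2.28  0.7   0.17  0.86]
 [ 0.75  0.15 -0.66  2.27  0.75  0.18  0.81]
 [ 0.86  0.17 -0.77  2.27  0.83  0.2   0.74]
 [ 1.07  0.22 -1.01  2.26  1.    0.26  0.6 ]
 [ 1.33  0.37 -1.36  2.25  1.24  0.43  0.42]
 [ 1.36  0.41 -1.41  2.25  1.28  0.48  0.4 ]]
```

```bash
python3 -m jog '[[[0,0,-15],[0,0,0],1],[[0,0,-40],[0,0,0],1],[[0,0,-50],[0,0,0],1],[[0,0,-50],[0,0,0],1],[[0,-15,-45],[0,0,0],1],[[0,-30,-25],[0,0,0],1],[[0,-38,0],[0,0,0],1],[[0,-38,0],[0,0,0],1],[[0,-38,0],[0,0,0],1],[[0,-38,0],[0,0,0],1],[[0,0,0],[0,0,0],1],[[0,0,0],[0,0,0],1]]'
python3 - <<'E'
from kin import *
log(); O=np.array([.616,-.1552,.105]);B=boardR(-.182);T=B@np.diag([-1,1,-1])
go(O+B@np.array([-.002,0,.0115+.1]),T)
E
```

```text
t: 23.2
eef_pos: [0.5544, -0.0501, 0.2375]
tool_rot: [0.0, 0.095, 0.996, 0.001]
contact_force: [0.1, -0.3, -1.3]
gripper_width: 0.118
q [ 0.942  0.669 -1.387  1.777  0.685  1.295  0.767]
t 23.2 pos [ 0.5544 -0.0501  0.2375] shift mm [-14.7 -92.1  42.1] turn deg [-3.0e-02 -3.5e+01 -4.5e-01] F [ 0.1 -0.3 -1.3] w 0.118
```

```bash
python3 -m jog '[[[0,-31,0],[0,0,0],1],[[0,-31,0],[0,0,-0.4],1],[[0,-30,0],[0,0,0],1],[[0,0,0],[0,-8,0],1],[[0,0,0],[0,-9,0],1],[[0,0,0],[0,-9,0],1],[[0,0,0],[0,-9,0],1],[[0,0,0],[0,0,0],1],[[0,0,0],[0,0,0],1]]'
python3 - <<'E'
from kin import *
log(); O=np.array([.616,-.1552,.105]);B=boardR(-.182);T=B@np.diag([-1,1,-1])
go(O+B@np.array([-.002,0,.0115+.06]),T)
E
```

```text
t: 24.32
eef_pos: [0.5383, -0.1404, 0.2378]
tool_rot: [0.299, 0.087, 0.95, -0.027]
contact_force: [0.6, -0.2, -2.0]
gripper_width: 0.119
q [ 1.361  0.228 -1.319  2.228  0.858  0.341  0.761]
t 24.32 pos [ 0.5383 -0.1404  0.2378] shift mm [13.4 -0.6 82.7] turn deg [ 0.03 -0.02 -0.01] F [ 0.6 -0.2 -2. ] w 0.119
```

```bash
python3 -m jog '[[[7,-0.6,10],[0,0,0],1],[[6,0,16],[0,0,0],1],[[0,0,16],[0,0,0],1],[[0,0,16],[0,0,0],1],[[0,0,16],[0,0,0],1],[[0,0,9],[0,0,0],1],[[0,0,0],[0,0,0],1],[[0,0,0],[0,0,0],1],[[0,0,0],[0,0,0],1]]'
python3 - <<'E'
from kin import *
log(); O=np.array([.616,-.1552,.105]);B=boardR(-.182);T=B@np.diag([-1,1,-1])
go(O+B@np.array([-.002,0,.0115+.0]),T)
for c in ('side','top'):
  p,d=bot.read_camera(c); p=p[:,:,::-1];cv2.imwrite('pics/'+c+'8.png',p)
  cv2.imwrite('pics/'+c+'8z.png',cv2.resize(p[150:220,300:400],(800,560),interpolation=cv2.INTER_CUBIC) if c=='top' else cv2.resize(p[130:210,235:315],(600,600),interpolation=cv2.INTER_CUBIC))
E
```

```text
t: 25.45
eef_pos: [0.5742, -0.1485, 0.1621]
tool_rot: [0.3, 0.088, 0.95, -0.027]
contact_force: [0.4, 0.7, -2.2]
gripper_width: 0.118
q [ 0.929  0.365 -0.91   2.239  1.468  0.308  0.169]
t 25.45 pos [ 0.5742 -0.1485  0.1621] shift mm [ 0.1  0.9 59.5] turn deg [ 0.03  0.03 -0.11] F [ 0.4  0.7 -2.2] w 0.118
```

View pics/side8z.png

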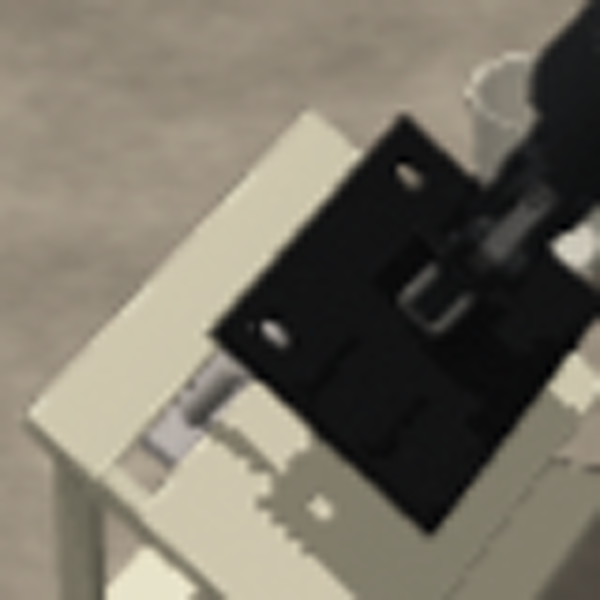

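View pics/top8z.png

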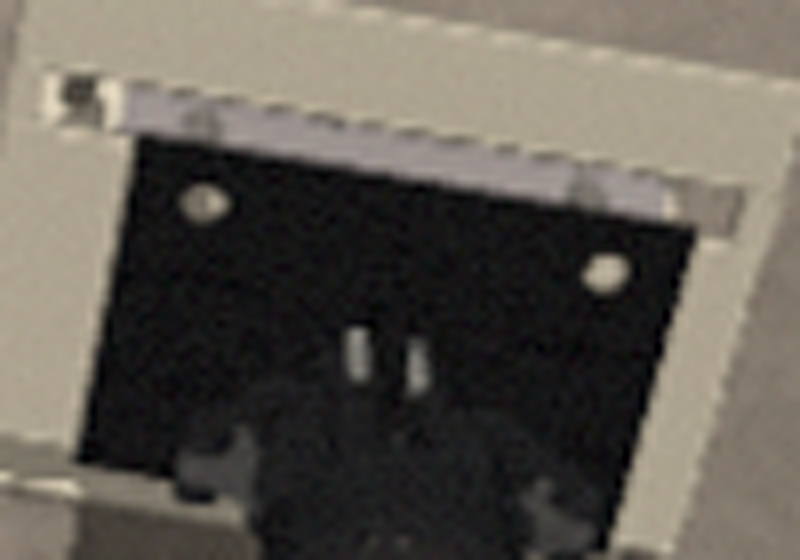

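```bash
sed -i 's/R0=C@np.diag(\[1,-1,-1\])/R0=C@np.diag([-1,1,-1])/' ft.py
python3 - <<'E'
from ft import *
a=lambda u,v:np.array([u,v])/8+[300,150]-.44
b=lambda u,v:np.array([u,v])/7.5+[235,130]-.43
top=[((40,65,3),a(205,203),1),((40,-65,3),a(606,272),1),((60,90,6),a(136,136),1),((60,-90,6),a(695,229),1),((-60,90,6),a(80,459),.7)]
side=[((60,-90,6),b(404,114),1),((60,90,6),b(212,331),1),((-60,90,6),b(431,533),1),((40,-65,3),b(408,174),.5),((40,65,3),b(274,331),.5)]
rel(fit_tray(top,side))
B=boardR(-.182);O=np.array([.616,-.1552,.105])
for sy in(65,-65):
  for z in (55,60,65): print(sy,z,((proj("top",O+B@np.array([40,-.3+sy,z])/1000)+.44-[300,150])*8).round(),((proj("side",O+B@np.array([40,-.3+sy,z])/1000)+.43-[235,130])*7.5).round())
E
```

```text
t in-hand dev mm [-0.2 -1.  -4.2] deg [-0.54 -0.37  0.44]
   res [[-0.3, -0.1], [-0.1, -0.3], [-0.0, 0.0], [0.6, 0.2], [-0.4, 0.3]]
s in-hand dev mm [ 2.2 -0.1 -1.2] deg [-0.57 -0.29 -0.1 ]
   res [[-0.0, -0.1], [-0.2, -0.3], [0.3, 0.2], [0.1, 0.2], [-0.1, 0.3]]
ts in-hand dev mm [ 1.7 -0.3 -1.3] deg [-0.39 -0.81  0.19]
   res [[-0.3, -0.4], [0.0, -0.4], [-0.0, -0.3], [0.7, 0.2], [-0.6, 0.1], [0.0, -0.1], [0.2, -0.2], [0.6, 0.4], [0.1, 0.3], [0.0, 0.3]]
t tray in board [-1.4 -3.1 54.8] [-0.61 -0.4   0.23]
s tray in board [-1.2 -0.  59.3] [-0.46 -0.32 -0.05]
ts tray in board [-0.3 -2.2 58.2] [-0.39 -0.84  0.08]
65 55 [199. 190.] [264. 345.]
65 60 [199. 196.] [270. 338.]
65 65 [199. 202.] [277. 331.]
-65 55 [601. 258.] [399. 189.]
-65 60 [602. 264.] [405. 182.]
-65 65 [603. 271.] [412. 175.]
```

```bash
python3 -m jog '[[[-1,1.5,0],[0,0,0],1],[[0,0,7],[0,0,0],1],[[0,0,7],[0,0,0],1],[[0,0,6],[0,0,0],1],[[0,0,0],[0,0,0],1],[[0,0,0],[0,0,0],1]]'
python3 - <<'E'
from kin import *
log(); O=np.array([.616,-.1552,.105]);B=boardR(-.182);T=B@np.diag([-1,1,-1])
go(O+B@np.array([-.002,0,.0115+.0]),T)
for c in ('side','top'):
  p,d=bot.read_camera(c); p=p[:,:,::-1];cv2.imwrite('pics/'+c+'9.png',p)
  cv2.imwrite('pics/'+c+'9z.png',cv2.resize(p[150:220,300:400],(800,560),interpolation=cv2.INTER_CUBIC) if c=='top' else cv2.resize(p[130:210,235:315],(600,600),interpolation=cv2.INTER_CUBIC))
E
```

```text
t: 26.3
eef_pos: [0.5861, -0.1492, 0.1459]
tool_rot: [0.299, 0.087, 0.95, -0.027]
contact_force: [-0.0, 0.9, -1.7]
gripper_width: 0.117
q [ 0.899  0.42  -0.895  2.225  1.579  0.339  0.074]
t 26.3 pos [ 0.5861 -0.1492  0.1459] shift mm [ 0.5 -0.6 39.5] turn deg [ 0.03 -0.   -0.11] F [-0.   0.9 -1.7] w 0.117
```

View pics/side9z.png

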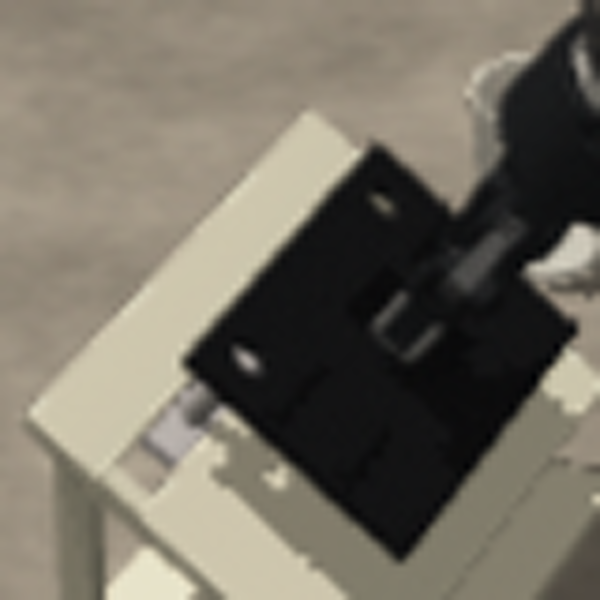

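View pics/top9z.png

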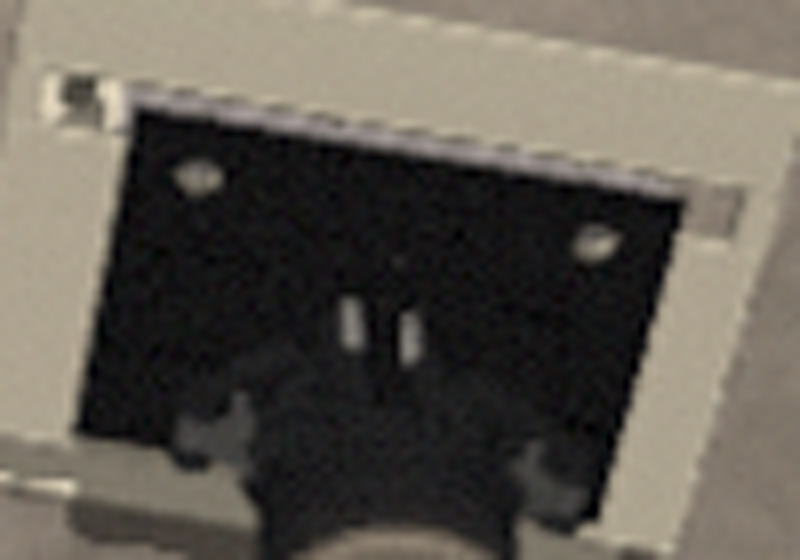

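Run:
```python
from ft import *
a=lambda u,v:np.array([u,v])/8+[300,150]-.44
b=lambda u,v:np.array([u,v])/7.5+[235,130]-.43
top=[((40,65,3),a(198,177),1),((40,-65,3),a(597,243),1),((60,90,6),a(134,107),1),((60,-90,6),a(683,200),1),((-60,90,6),a(77,432),.7)]
side=[((60,-90,6),b(376,142),1),((60,90,6),b(184,360),1),((-60,90,6),b(401,562),1),((-60,-90,6),b(577,325),1),((40,-65,3),b(383,203),.5),((40,65,3),b(245,358),.5)]
rel(fit_tray(top,side))
for k,c,o_,sc in (("t","top",[300,150],8),("s","side",[235,130],7.5)):
  O,y=BP[k];B=boardR(y)
  for sy in(65,-65): print(k,sy,[((proj(c,np.array(O)+B@np.array([40,sy,z])/1000)+.44-o_)*sc).round().tolist() for z in (0,34,39)])
```

```text
t in-hand dev mm [-0.  -0.8 -3. ] deg [-0.46  0.23  0.42]
   res [[0.1, -0.3], [-0.2, -0.3], [-0.2, 0.3], [0.6, 0.2], [-0.4, 0.2]]
s in-hand dev mm [ 2.5 -0.7 -1.6] deg [-0.92 -0.56  0.4 ]
   res [[-0.2, -0.4], [-0.2, -0.2], [0.4, -0.0], [0.3, 0.5], [-0.2, 0.0], [-0.1, 0.4]]
ts in-hand dev mm [ 1.8 -0.4 -1. ] deg [-0.84 -0.77  0.53]
   res [[-0.0, -0.6], [-0.2, -0.4], [-0.3, 0.0], [0.7, 0.1], [-0.4, -0.1], [-0.0, -0.4], [0.1, -0.1], [0.7, 0.1], [0.4, 0.6], [-0.1, 0.1], [0.1, 0.4]]
t tray in board [-0.5 -1.2 36. ] [-0.51  0.22  0.22]
s tray in board [-0.2  1.1 38.9] [-0.78 -0.57  0.46]
ts tray in board [ 0.6 -0.5 38.5] [-0.81 -0.78  0.43]
t 65 [[198.0, 127.0], [196.0, 167.0], [196.0, 173.0]]
t -65 [[582.0, 191.0], [591.0, 233.0], [592.0, 239.0]]
s 65 [[193.0, 415.0], [235.0, 370.0], [241.0, 364.0]]
s -65 [[330.0, 258.0], [371.0, 214.0], [377.0, 208.0]]
```

```bash
python3 -m jog '[[[0,-0.2,0],[-0.5,0,0.2],1],[[0,0,2],[0,0,0],1],[[0,0,2],[0,0,0],1],[[0,0,2],[0,0,0],1],[[0,0,2],[0,0,0],1],[[0,0,0],[0,0,0],1],[[0,0,0],[0,0,0],1]]'
cat > st.py <<'E'
from kin import *
log(); O=np.array([.616,-.1552,.105]);B=boardR(-.182);T=B@np.diag([-1,1,-1])
go(O+B@np.array([-.002,0,.0115+.0]),T)
P,C,o=cur(); print("F tool",(C.T@o['contact_force']).round(1),"M tool",(C.T@o['torque']).round(2))
E
python3 st.py
```

```text
t: 27.28
eef_pos: [0.5906, -0.1501, 0.1393]
tool_rot: [0.3, 0.088, 0.95, -0.022]
contact_force: [0.2, -0.1, -2.3]
gripper_width: 0.124
q [ 0.899  0.443 -0.892  2.219  1.616  0.339  0.047]
t 27.27 pos [ 0.5906 -0.1501  0.1393] shift mm [ 0.5 -0.7 31.4] turn deg [ 0.54 -0.01 -0.3 ] F [ 0.2 -0.1 -2.3] w 0.124
F tool [ 1.1 -0.1  2. ] M tool [-0.    0.86  0.  ]
```

```bash
python3 -m jog '[[[0,0,2],[0,0,0],1],[[0,0,2],[0,0,0],1],[[0,0,0],[0,0,0],1],[[0,0,0],[0,0,0],1]]'
python3 st.py
```

```text
t: 27.78
eef_pos: [0.5929, -0.1505, 0.136]
tool_rot: [0.3, 0.088, 0.95, -0.022]
contact_force: [-0.1, 0.4, -1.5]
gripper_width: 0.123
q [ 0.896  0.455 -0.892  2.216  1.635  0.346  0.032]
t 27.77 pos [ 0.5929 -0.1505  0.136 ] shift mm [ 0.4 -0.7 27.4] turn deg [ 0.53 -0.01 -0.3 ] F [-0.1  0.4 -1.5] w 0.123
F tool [0.9 0.3 1.1] M tool [-0.02  0.91  0.01]
```

```bash
python3 -m jog '[[[0,0,2],[0,0,0],1],[[0,0,2],[0,0,0],1],[[0,0,0],[0,0,0],1],[[0,0,0],[0,0,0],1]]'
python3 st.py
python3 - <<'E'
from h import *
for c in ('side','top'):
  p,d=bot.read_camera(c); p=p[:,:,::-1];cv2.imwrite('pics/'+c+'10.png',p)
  cv2.imwrite('pics/'+c+'10z.png',cv2.resize(p[150:220,300:400],(800,560),interpolation=cv2.INTER_CUBIC) if c=='top' else cv2.resize(p[140:200,230:290],(600,600),interpolation=cv2.INTER_CUBIC))
E
```

```text
t: 28.28
eef_pos: [0.5952, -0.1509, 0.1327]
tool_rot: [0.3, 0.088, 0.95, -0.022]
contact_force: [-0.1, -0.5, -1.6]
gripper_width: 0.125
q [ 0.893  0.466 -0.891  2.213  1.654  0.353  0.019]
t 28.27 pos [ 0.5952 -0.1509  0.1327] shift mm [ 0.4 -0.7 23.4] turn deg [ 0.53 -0.01 -0.3 ] F [-0.1 -0.5 -1.6] w 0.125
F tool [ 0.9 -0.5  1.3] M tool [0.08 0.89 0.02]
```

View pics/side10z.png

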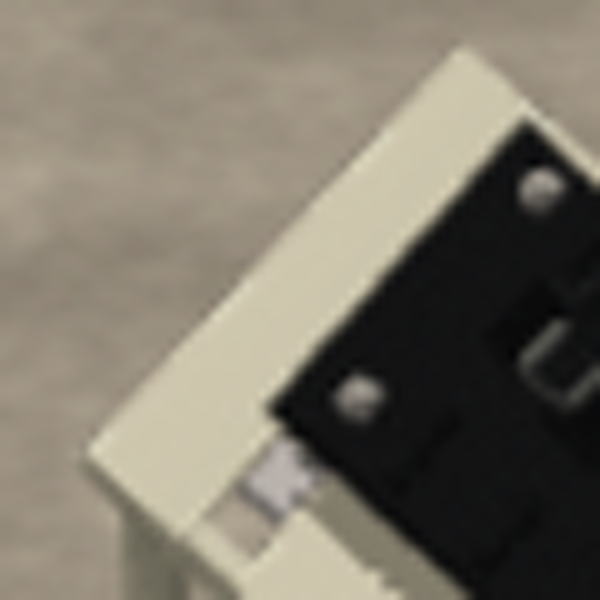

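View pics/top10z.png

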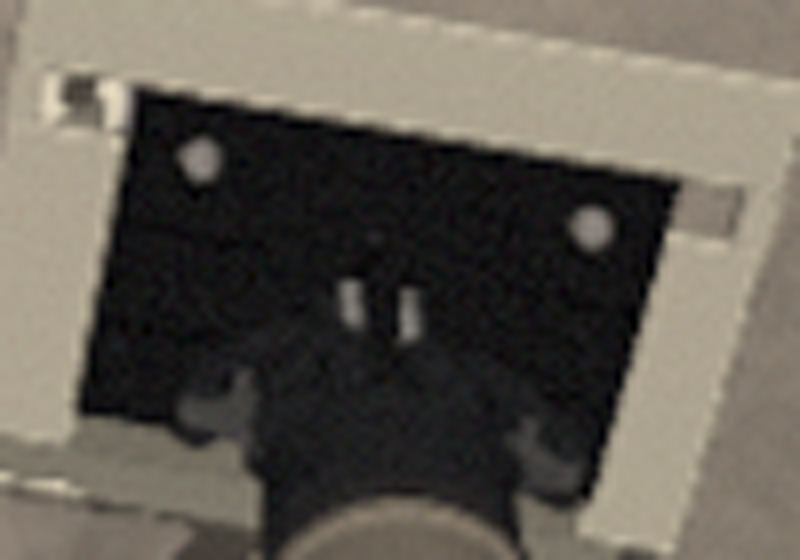

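Both pegs show in both holes: top view at (201,160) and (591,228), side view at (358,398) and (541,188) in the crops. I'm continuing down in small steps and watching the force.

```bash
python3 -m jog '[[[0,0,2],[0,0,0],1],[[0,0,2],[0,0,0],1],[[0,0,2],[0,0,0],1],[[0,0,0],[0,0,0],1],[[0,0,0],[0,0,0],1]]'
python3 st.py
python3 -m jog '[[[0,0,2],[0,0,0],1],[[0,0,2],[0,0,0],1],[[0,0,0],[0,0,0],1],[[0,0,0],[0,0,0],1]]'
python3 st.py
```

```text
t: 29.0
eef_pos: [0.5986, -0.1515, 0.1278]
tool_rot: [0.3, 0.088, 0.95, -0.022]
contact_force: [0.1, -1.4, -2.6]
gripper_width: 0.122
q [ 0.889  0.483 -0.891  2.209  1.679  0.364 -0.   ]
t 29.0 pos [ 0.5986 -0.1515  0.1278] shift mm [ 0.5 -0.7 17.4] turn deg [ 0.53 -0.01 -0.3 ] F [ 0.1 -1.4 -2.6] w 0.122
F tool [ 1.2 -1.4  2.4] M tool [ 0.01  0.86 -0.01]
t: 29.5
eef_pos: [0.6008, -0.1518, 0.1245]
tool_rot: [0.3, 0.088, 0.95, -0.022]
contact_force: [-0.0, -0.5, -2.2]
gripper_width: 0.115
q [ 0.887  0.495 -0.891  2.205  1.695  0.37  -0.012]
t 29.5 pos [ 0.6008 -0.1518  0.1245] shift mm [ 0.5 -0.7 13.4] turn deg [ 0.54 -0.01 -0.3 ] F [-0.  -0.5 -2.2] w 0.115
F tool [ 1.2 -0.5  1.8] M tool [-0.01  0.9  -0.04]
```

```bash
python3 -m jog '[[[0,0,2],[0,0,0],1],[[0,0,2],[0,0,0],1],[[0,0,2],[0,0,0],1],[[0,0,0],[0,0,0],1],[[0,0,0],[0,0,0],1]]'
python3 st.py
python3 -m jog '[[[0,0,2],[0,0,0],1],[[0,0,1],[0,0,0],1],[[0,0,0],[0,0,0],1],[[0,0,0],[0,0,0],1]]'
python3 st.py
```

```text
t: 30.12
eef_pos: [0.6042, -0.1524, 0.1196]
tool_rot: [0.3, 0.088, 0.95, -0.022]
contact_force: [-0.2, 0.2, -1.6]
gripper_width: 0.122
q [ 0.883  0.512 -0.89   2.2    1.718  0.381 -0.027]
t 30.12 pos [ 0.6042 -0.1524  0.1196] shift mm [ 0.5 -0.7  7.4] turn deg [ 0.54 -0.01 -0.3 ] F [-0.2  0.2 -1.6] w 0.122
F tool [1.1 0.1 1.2] M tool [-0.02  0.91 -0.02]
t: 30.62
eef_pos: [0.6059, -0.1527, 0.1172]
tool_rot: [0.3, 0.088, 0.95, -0.022]
contact_force: [-0.9, 0.3, -1.4]
gripper_width: 0.12
q [ 0.881  0.52  -0.89   2.198  1.729  0.386 -0.035]
t 30.62 pos [ 0.6059 -0.1527  0.1172] shift mm [ 0.5 -0.7  4.4] turn deg [ 0.53 -0.   -0.31] F [-0.9  0.3 -1.4] w 0.12
F tool [1.5 0.1 0.6] M tool [-0.02  0.91 -0.01]
```

```bash
python3 -m jog '[[[0,0,1],[0,0,0],1],[[0,0,1],[0,0,0],1],[[0,0,0],[0,0,0],1],[[0,0,0],[0,0,0],1]]'
python3 st.py
python3 -m jog '[[[0,0,1],[0,0,0],1],[[0,0,0],[0,0,0],1],[[0,0,0],[0,0,0],1]]'
python3 st.py
```

```text
t: 31.12
eef_pos: [0.607, -0.1527, 0.1157]
tool_rot: [0.3, 0.088, 0.95, -0.022]
contact_force: [-4.7, 2.7, 4.6]
gripper_width: 0.12
q [ 0.88   0.525 -0.891  2.197  1.736  0.39  -0.04 ]
t 31.12 pos [ 0.607  -0.1527  0.1157] shift mm [ 0.5 -0.9  2.6] turn deg [ 0.52  0.01 -0.27] F [-4.7  2.7  4.6] w 0.12
F tool [ 1.6  1.9 -6.7] M tool [0.45 0.99 0.07]
t: 31.5
eef_pos: [0.6072, -0.1527, 0.1155]
tool_rot: [0.3, 0.087, 0.95, -0.023]
contact_force: [-14.1, 3.6, 17.1]
gripper_width: 0.12
q [ 0.88   0.526 -0.891  2.197  1.739  0.392 -0.042]
t 31.5 pos [ 0.6072 -0.1527  0.1155] shift mm [ 0.5 -0.9  2.4] turn deg [ 0.47  0.04 -0.23] F [-14.1   3.6  17.1] w 0.12
F tool [  2.1   1.2 -22.4] M tool [0.86 1.3  0.06]
```

```bash
python3 -m jog '[[[0,0,-0.4],[0.3,0,-0.2],1],[[0,0,0],[0,0,0],1],[[0,0,0],[0,0,0],1]]'
python3 st.py
python3 -m jog '[[[0,0,0],[0,0,0],0.5],[[0,0,0],[0,0,0],0],[[0,0,0],[0,0,0],-1],[[0,0,0],[0,0,0],-1],[[0,0,0],[0,0,0],-1],[[0,0,0],[0,0,0],-1]]'
python3 st.py
python3 - <<'E'
from h import *
for c in ('side','top'):
  p,d=bot.read_camera(c); p=p[:,:,::-1];cv2.imwrite('pics/'+c+'11.png',p)
  cv2.imwrite('pics/'+c+'11z.png',cv2.resize(p[150:220,300:400],(800,560),interpolation=cv2.INTER_CUBIC) if c=='top' else cv2.resize(p[140:240,230:330],(600,600),interpolation=cv2.INTER_CUBIC))
E
```

```text
t: 31.88
eef_pos: [0.6071, -0.1527, 0.1155]
tool_rot: [0.3, 0.087, 0.95, -0.025]
contact_force: [-9.5, 3.0, 10.9]
gripper_width: 0.121
q [ 0.876  0.525 -0.89   2.197  1.737  0.398 -0.041]
t 31.88 pos [ 0.6071 -0.1527  0.1155] shift mm [ 0.5 -0.9  2.4] turn deg [ 0.21  0.02 -0.08] F [-9.5  3.  10.9] w 0.121
F tool [  1.9   1.3 -14.6] M tool [0.45 1.13 0.21]
t: 32.62
eef_pos: [0.6074, -0.153, 0.115]
tool_rot: [0.3, 0.087, 0.95, -0.025]
contact_force: [0.4, -0.3, -1.1]
gripper_width: 1.0
q [ 0.875  0.527 -0.889  2.196  1.738  0.397 -0.041]
t 32.62 pos [ 0.6074 -0.153   0.115 ] shift mm [ 0.5 -0.7  1.8] turn deg [ 0.23 -0.01 -0.1 ] F [ 0.4 -0.3 -1.1] w 1.0
F tool [ 0.3 -0.2  1.1] M tool [ 0.01  0.59 -0.03]
```

View pics/side11z.png

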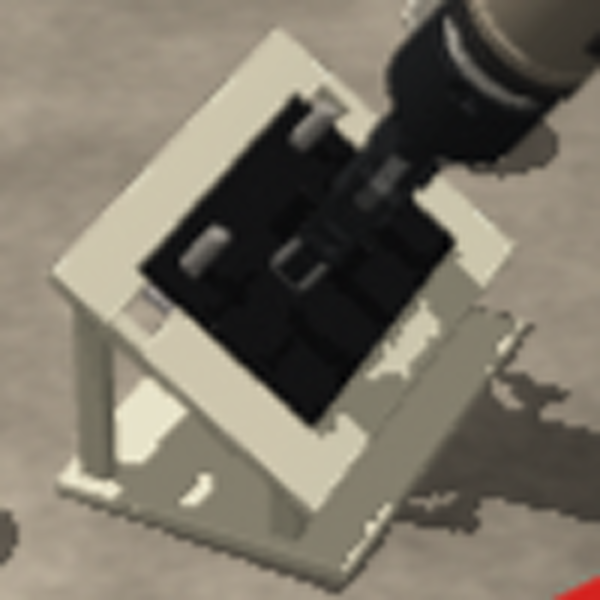

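View pics/top11z.png

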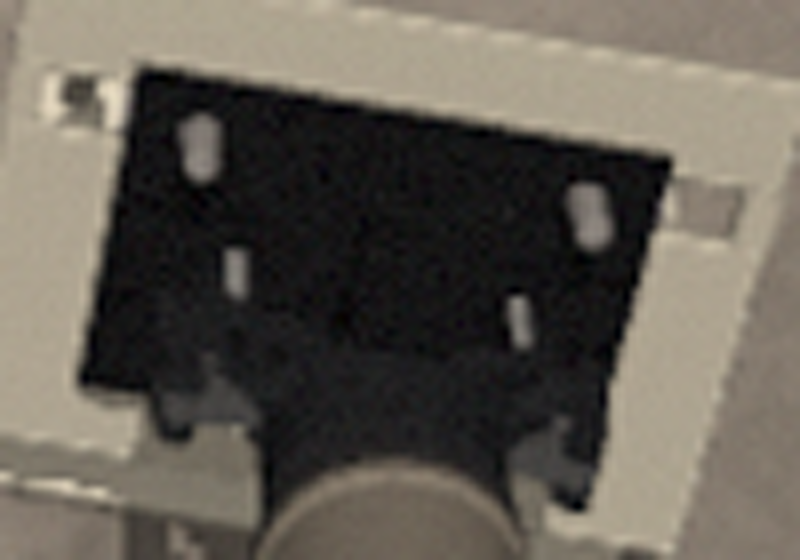

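The tray is home on both pegs with the jaws open. Now I back straight out along the tool axis, slowly at first.

```bash
python3 -m jog '[[[0,0,-5],[0,0,0],-1],[[0,0,-10],[0,0,0],-1],[[0,0,-15],[0,0,0],-1],[[0,0,-20],[0,0,0],-1],[[0,0,-25],[0,0,0],-1],[[0,0,-25],[0,0,0],-1],[[0,0,-20],[0,0,0],-1],[[0,0,0],[0,0,0],-1],[[0,0,0],[0,0,0],-1],[[0,0,0],[0,0,0],-1],[[0,0,0],[0,0,0],-1]]'
python3 st.py
python3 - <<'E'
from h import *
for c in ('side','top'):
  p,d=bot.read_camera(c); p=p[:,:,::-1];cv2.imwrite('pics/'+c+'12.png',p); np.save(c+'12.npy',d)
  cv2.imwrite('pics/'+c+'12z.png',cv2.resize(p[140:220,300:400],(800,640)[:2] if 0 else (750,600),interpolation=cv2.INTER_CUBIC) if c=='top' else cv2.resize(p[140:240,230:330],(600,600),interpolation=cv2.INTER_CUBIC))
  for t in ("amber_bottle","clear_bottle","cup"):
    print(c,t,[(round(r['score'],2),np.round(np.array(r['xy'])*[560,420],1).tolist()) for r in bot.landmark_of(c,t)][:2])
E
```

```text
t: 34.1
eef_pos: [0.5398, -0.1406, 0.2128]
tool_rot: [0.299, 0.087, 0.95, -0.025]
contact_force: [-0.4, 0.5, 0.5]
gripper_width: 0.999
q [ 1.143  0.218 -1.087  2.258  0.954  0.269  0.65 ]
t 34.1 pos [ 0.5398 -0.1406  0.2128] shift mm [  0.2  -1.2 121.4] turn deg [ 0.29 -0.04 -0.09] F [-0.4  0.5  0.5] w 0.999
F tool [ 0.2  0.4 -0.7] M tool [ 0.02  0.57 -0.02]
side amber_bottle [(0.96, [211.5, 229.5])]
side clear_bottle [(0.61, [230.7, 354.1])]
side cup [(0.87, [306.3, 162.3])]
top amber_bottle [(0.59, [286.9, 127.8])]
top clear_bottle [(0.82, [143.7, 199.6])]
top cup [(0.97, [439.9, 200.3]), (0.26, [146.0, 203.9])]
```

View pics/side12z.png

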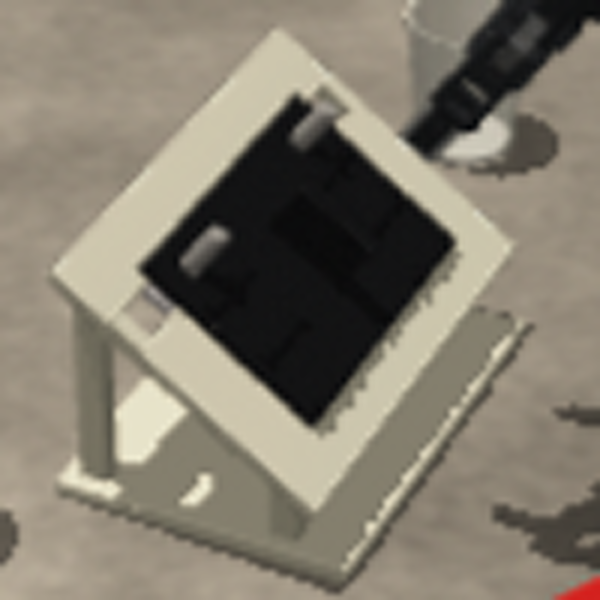

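View pics/top12z.png

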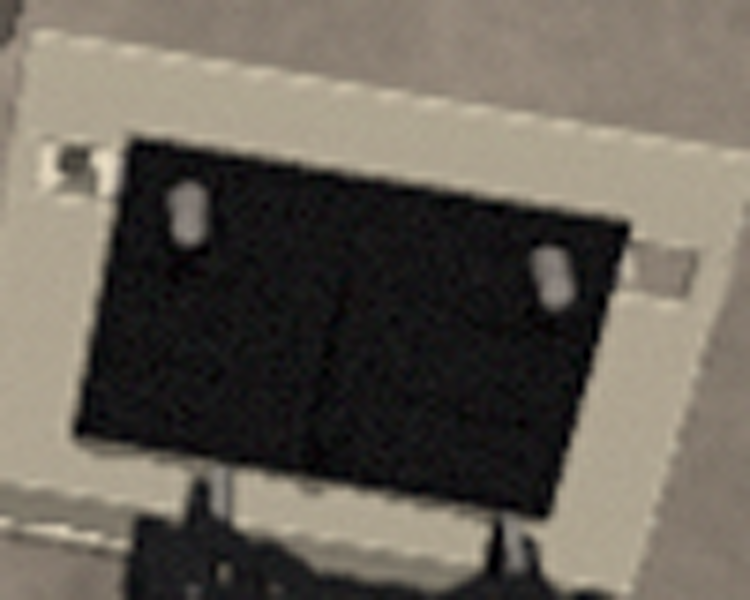

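Run:
```python
from fit import *
BP={"top":([.61509,-.15408,.105],-.1798),"side":([.6173,-.15686,.105],-.1855)}
for c in("top","side"):
  O,y=BP[c];B=boardR(y);Q=(cloud(c,np.load(c+"12.npy"))-O)@B*1000
  def pl(m):
    A=np.c_[Q[m][:,:2],np.ones(m.sum())]; k=np.linalg.lstsq(A,Q[m][:,2],rcond=None)[0]; return m.sum(),np.degrees(k[:2]).round(2),k[2].round(1),Q[m][:,2].std().round(2)
  ok=np.abs(Q[...,2])<15
  tr=ok&(np.abs(Q[...,0])<52)&(np.abs(Q[...,1])<82)&(np.abs(Q[...,1])>22)&~((Q[...,0]>10)&(np.abs(np.abs(Q[...,1])-65)<16))
  bd=ok&(((np.abs(Q[...,0])<80)&(np.abs(Q[...,1])>100)&(np.abs(Q[...,1])<122)&~((Q[...,0]>20)&(Q[...,0]<60)))|((Q[...,0]<-70)&(Q[...,0]>-84)&(np.abs(Q[...,1])<110))|((Q[...,0]>70)&(Q[...,0]<84)&(np.abs(Q[...,1])<110)))
  print(c,"tray",pl(tr),"board",pl(bd))
```

```text
top tray (np.int64(1206), array([-0.11, -0.19]), np.float64(5.0), np.float64(2.4)) board (np.int64(1299), array([ 0.04, -0.26]), np.float64(-1.2), np.float64(2.17))
side tray (np.int64(561), array([ 0.2 , -0.02]), np.float64(9.5), np.float64(2.65)) board (np.int64(752), array([ 0.  , -0.21]), np.float64(3.3), np.float64(2.78))
```

The tray's face sits 6.2 mm above the board in both views (the plate is 6 mm thick) and is parallel to it within about 0.2°. I'm handing in.

```bash
python3 -c "
from station import bot
print(bot.hand_in())"
```

```text
the job is handed in; nothing more can be done
None
```

The black tray is hanging on both pegs, flat against the board, and has been let go. I handed the job in at about 34.5 s of the 64 s; no verdict is reported.

- **Finding the pegs:** I located them from the two camera views rather than by feeling for them. They sit within about 1 to 2 mm of the slot's middle. The tray met no resistance on the way down until it reached the board.
- **First approach failed:** About 40 mm above the board, two wrist joints ran into their range limits and the arm no longer followed the moves. I set the tray back on the bench, gripped it again with the tool turned half round, and the second approach tracked accurately.
- **Seating:** I pushed it home until it pressed on the board with about 22 N, eased off, opened the jaws and backed straight out.
- **Last checks:**
  - The depth images put the tray's face 6.2 mm above the board in both views (the plate is 6 mm) and parallel to within about 0.2°.
  - Both pegs show through both holes.
  - The gripper is about 110 mm clear, with no contact force.
  - The bottles and cup were found within about 3 pixels of where they started, which is within the detector's scatter.
- **Disagreement between cameras:** The two cameras differed by about 2 to 4 mm in absolute position. I therefore compared tray and board within the same picture.

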